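# Rotate and restock the test boxes at a rapid-test station

## Task

Restock the tray first in, first out. In each lane slide the older test box (yellow dot) forward against the front lip, pressing on its top and not lifting it out; then lay every new box flat and right way up in the lane behind the older box of its own colour. Close each row up so that every box sits against the one in front, and leave the rest of the table as it is.

Things in the scene. Friction and masses are not known exactly. Their poses are not given: they have to be found in the camera images.
- tray: two-lane stock tray, open above, fixed to the table; origin at the centre of its underside, x from the low front lip to the back wall, y to the left. Floor 5 mm thick. Each lane is 250 mm deep inside (x -125 to +125 mm) and 138 mm wide; lane centre lines at y = +73 and -73 mm. Above the table: front lip 18 mm, back wall 60 mm, clear side walls 34 mm, divider between the lanes (8 mm thick) 30 mm high
- lip (a point): middle of the front lip's inner face, at the level of the tray's floor, axes as the tray's; a box that touches the lip has its centre 30 mm behind it. The floor is slick (friction about 0.3): a press of 5 to 10 N on a box's top, at or a little behind its middle, is enough to draw it along; pressed near its front edge it may tip
- old_orange: older box (the only one of its colour with a yellow dot on the coloured part), starts in one of the two lanes, its back all but touching the back wall and its sides about 6 mm from the lane's walls, so that fingers fit neither behind nor beside it: flat closed carton, 60 mm (its x) by 126 mm (its y) by 26 mm high, about 120 g, white with orange over the +y third of its top and on its sides; origin at the centre of its underside, z up
- orange_1: new box, lying on the table to the left or right of the tray; may be absent: flat closed carton, 60 mm (its x) by 126 mm (its y) by 26 mm high, about 120 g, white with orange over the +y third of its top and on its sides; origin at the centre of its underside, z up
- orange_2: new box, lying on the table to the left or right of the tray; may be absent: flat closed carton, 60 mm (its x) by 126 mm (its y) by 26 mm high, about 120 g, white with orange over the +y third of its top and on its sides; origin at the centre of its underside, z up
- old_blue: older box (the only one of its colour with a yellow dot on the coloured part), starts in one of the two lanes, its back all but touching the back wall and its sides about 6 mm from the lane's walls, so that fingers fit neither behind nor beside it: flat closed carton, 60 mm (its x) by 126 mm (its y) by 26 mm high, about 120 g, white with dark blue over the +y third of its top and on its sides; origin at the centre of its underside, z up
- blue_1: new box, lying on the table to the left or right of the tray; may be absent: flat closed carton, 60 mm (its x) by 126 mm (its y) by 26 mm high, about 120 g, white with dark blue over the +y third of its top and on its sides; origin at the centre of its underside, z up
- blue_2: new box, lying on the table to the left or right of the tray; may be absent: flat closed carton, 60 mm (its x) by 126 mm (its y) by 26 mm high, about 120 g, white with dark blue over the +y third of its top and on its sides; origin at the centre of its underside, z up
- timer: white digital timer 68 x 62 x 17 mm lying between the robot and the tray; leave alone; origin under its centre
- tube_rack: white tube rack 75 x 165 x 38 mm with three short tubes standing up to 70 mm; leave alone; origin under its centre
- gloves_orange: orange glove box 125 x 235 x 70 mm; leave alone; origin under its centre

How it is judged:
By the outcome, as a careful person would: the job done as asked, in the order asked, and still so for the second after the job is handed in, with the robot touching nothing.
Of orange_1, orange_2, blue_1, blue_2 only 3 to 4 are there at a start; the rules pass over those that are not, and their reading is None.
At some moment in a run one of orange_1, orange_2, blue_1, blue_2 may be knocked a few centimetres aside while the robot is not near it.
Once in a run the grip may slacken for a moment while it holds something.
It also fails if it takes over 210 s, if anything falls off the work surface, if the arm or the gripper's body presses on something with over 40 N, if the wrist force passes 120 N, or if a joint passes its speed limit or range.

## Robot

A 7-joint arm with a two-finger parallel gripper is mounted at the origin on the work surface. World frame = base frame: x ahead of the robot, y to its left, z up, the work surface at z = 0. Lengths are in m, angles in rad, forces in N, time in s.
With the tool pointing down it reaches from about 0.4 to 0.9 m from the base axis. Payload 5.5 kg.
Tool frame: the origin (TCP) lies at the very end of the fingers, on their centre line; the grasp point (between the pads) lies 19 mm behind it; z points along the fingers, y is the direction in which the jaws open and shut (so a half turn about z gives the same grasp; the last joint's range is limited). The gripper opens to 92 mm and grips with 3 to 60 N. Pads are 19 mm wide; open, the fingers measure 130 mm over their backs; the gripper's body (75 mm by 190 mm) begins 47 mm behind the grasp point.
Start: joints at [-1.078, 0.501, -0.427, 1.55, 0.221, 1.138, -0.21], TCP at [0.148, 0.633, 0.227] pointing down, gripper open.
Joint ranges: [-2.88, 2.88], [-0.31, 2.03], [-1.54, 1.56], [0.2, 2.42], [-1.41, 4.55], [0.19, 2.02], [-2.57, 2.57]. Speed limits (rad/s): [2.57, 2.57, 3.14, 3.14, 3.14, 3.14, 3.14].

## Interface

Orientations are given as a unit quaternion [x, y, z, w].
In Python, from station import bot, imaging gives the robot as it stands. The module is installed in compiled form; this text tells all that it offers.
- The arm moves only by the tool apply_moves, never from a script. Its argument "plan" is one flat list of numbers, 7 for each row, row after row: the opening in per cent of the stroke, from 0 (shut) to 100 (fully open), then the shift along the tool's x, y, z in mm, then the turn, a rotation vector about the tool's x, y, z in rad. In form: [jaw, tx, ty, tz, rx, ry, rz, jaw, tx, ty, tz, rx, ry, rz, ...]. A call has 1 to 12 rows; each row is the pose to reach, as a shift and turn from the pose measured when the call began, along the tool's axes at that moment; what a row does not reach only later rows make up. A row lasts 1/8 s, in which the tool goes at most 62.5 mm and 10.7 degrees, less where a joint would pass 70% of its speed; a pose out of reach is approached as far as the arm can. A call with a gripper value outside its range is refused whole. The fingers move at their own pace and stop on an object; "grip_force" is the grip in N (left out, the last holds). Time passes only in rows, so rows that repeat a pose let the fingers close. It gives the time, the measured TCP pose, the force and the opening at its end, in the units of the state.
- bot.get_state(): the state, without advancing time (a new reading comes with each control period).
- imaging.get_image(name): name is "side" or "top"; returns (picture, depth): 420x560x3 uint8, blue, green, red; 420x560 float32, m along the optical axis (not along the pixel's ray), 0 where there is no reading.
- imaging.camera_info(name): a dict with "camera_matrix" (3x3 intrinsics, pixels), "k1" (the pictures are not rectified: a ray, as slopes to the right and down, at radius r is drawn at 1 + k1 r^2 times it, then the intrinsics apply), "rvec" (rotation vector, rad) and "tvec" (3), from world to camera coordinates, as OpenCV has them. Camera axes: x right, y down, z forward; pixel columns grow to the right and rows downward; lengths in m; the calibration is good to about 2 mm. A picture is of the moment at which its call begins. camera_info takes no time and is no camera call.
- bot.sign_off(): hands the job in, once; it reports no verdict.
The state is a dict: "time_s": time; "joints": joint angles; "joint_velocities": joint speeds; "joint_efforts": joint torques, N m; "ee_pos": TCP position; "orientation": TCP orientation; "force": force on the tool from outside, world axes, zero at the start; "wrist_torque": the same for the moment, N m; "opening": opening from 0.0 (shut) to 1.0 (fully open).
Only numpy, scipy, OpenCV 4.12 (cv2) and the standard library are available. Lean on these libraries where they do the work, as an engineer would, in place of code of your own. Each camera call takes 0.05 s, during which the arm holds its last target. There are 200 camera calls.

## Working session

There is one attempt and no reset: what is moved stays moved. The work goes in short steps, Python scripts to look and compute and a tool call to move; the robot and the scene stay as the last step left them, time stands still between calls to the robot, and variables do not carry over. Pictures are saved under pics/ and viewed, about 12 in all and at most 16, crops included, and the job is handed in when it is done.

Besides the shell and the picture viewer there is one more tool, called after "Request:" as a command line: name --argument value ..., lists and objects as JSON in quotes. apply_moves: Moves the arm, as the interface text tells. Its arguments: {"type":"object","properties":{"plan":{"type":"array","items":{"type":"number"}},"grip_force":{"type":"number"}},"required":["plan"]}

```bash
mkdir -p pics
cat > h.py <<'E'
import numpy as np, cv2
from station import bot, imaging
from scipy.spatial.transform import Rotation as R
def cloud(name):
    im,d=imaging.get_image(name); c=imaging.camera_info(name)
    K=np.array(c["camera_matrix"],float);k1=c["k1"]
    v,u=np.mgrid[0:420,0:560].astype(float)
    p=cv2.undistortPoints(np.stack([u.ravel(),v.ravel()],1)[:,None],K,np.array([k1,0,0,0,0.]))[:,0]
    P=np.c_[p,np.ones(len(p))]*d.ravel()[:,None]
    Rm=cv2.Rodrigues(np.array(c["rvec"],float))[0]
    W=(P-np.array(c["tvec"],float).ravel())@Rm
    W[d.ravel()<=0]=np.nan
    return im,W.reshape(420,560,3)
def st():
    s=bot.get_state()
    print(round(s["time_s"],2),np.round(s["ee_pos"],4),np.round(R.from_quat(s["orientation"]).as_matrix(),3).tolist(),np.round(s["force"],1),s["opening"],np.round(s["joints"],2))
    return s
E
python3 - <<'E'
from h import *
s=st()
for n in("top","side"):
    im,W=cloud(n); cv2.imwrite(f"pics/{n}0.png",im); np.save(n+"0.npy",W)
E
```

```text
0.0 [0.1479 0.6322 0.2257] [[-0.974, 0.228, -0.001], [0.228, 0.974, -0.002], [0.0, -0.002, -1.0]] [-0.9 -0.7  0.7] 0.9992957348991891 [-1.08  0.5  -0.43  1.55  0.22  1.14 -0.21]
```

View pics/top0.png

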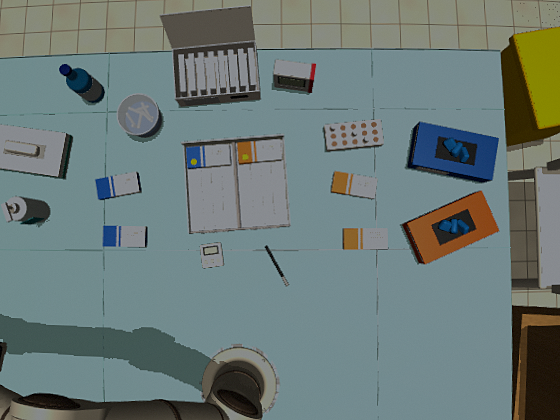

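View pics/side0.png

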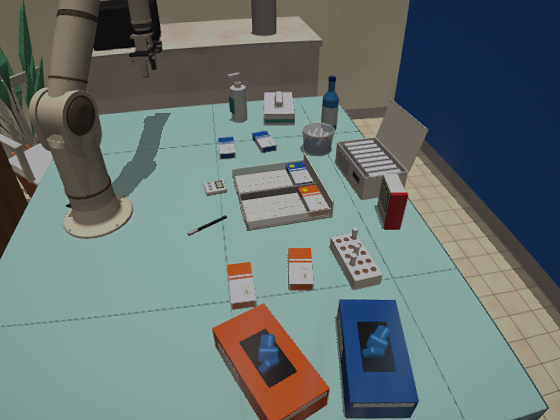

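```bash
cat >> h.py <<'E'
def boxes(im,W,zlo=.018,zhi=.045,show=True):
    """fit rectangles to top faces from the top camera"""
    z=W[...,2]; hsv=cv2.cvtColor(im,cv2.COLOR_BGR2HSV)
    m=((z>zlo)&(z<zhi)).astype(np.uint8)
    n,l,s,c=cv2.connectedComponentsWithStats(m,connectivity=4)
    out=[]
    for i in range(1,n):
        if s[i,4]<250 or s[i,4]>4000: continue
        k=l==i; P=W[k]; r=cv2.minAreaRect(P[:,:2].astype(np.float32)*1000)
        H=hsv[k]; a=(H[:,1]>120)
        col=H[a]; 
        o=(a&(H[:,0]<20)).sum(); b=(a&(H[:,0]>95)&(H[:,0]<130)).sum()
        cc=P[a][:,:2].mean(0)*1000 if a.sum()>5 else None
        print(np.round(c[i]),s[i,4],"rect",np.round(r[0],1),np.round(r[1],1),round(r[2],1),"z",np.round(np.median(P[:,2])*1000,1),"or/bl",o,b,"colc",None if cc is None else np.round(cc))
E
python3 - <<'E'
from h import *
im=cv2.imread("pics/top0.png");W=np.load("top0.npy")
boxes(im,W)
# tray
z=W[...,2]
sub=(slice(120,250),slice(165,310))
print("table z",np.nanmedian(z[250:300,150:200]))
for y,x in[(195,210),(195,265),(154,240),(200,240)]:print(W[y,x])
P=W[sub].reshape(-1,3)
for lo,hi in[(.05,.068),(.028,.04)]:
    k=(P[:,2]>lo)&(P[:,2]<hi); r=cv2.minAreaRect(P[k][:,:2].astype(np.float32)*1000);print(lo,k.sum(),r)
np.set_printoptions(linewidth=250)
print("col 210 x,z rows 130-240");print(np.round(W[130:240:1,215][:, [0,2]]*1000).astype(int).tolist())
print("row 200 y,z");print(np.round(W[200,178:300][:, [1,2]]*1000).astype(int).tolist())
big=cv2.resize(im[120:260,90:400],None,fx=2.5,fy=2.5,interpolation=cv2.INTER_CUBIC);cv2.imwrite("pics/crop0.png",big)
E
```

```text
[354. 135.] 1412 rect [ 713.3 -332.1] [ 77.8 167.7] 5.8 z 37.0 or/bl 153 0 colc [ 715. -336.]
[257. 157.] 1438 rect [581.4 -64.8] [256.1 163.3] 6.6 z 30.8 or/bl 278 0 colc [665. -21.]
[203. 162.] 1224 rect [567.8  85.7] [253.7 137.3] 4.2 z 31.0 or/bl 0 270 colc [653. 127.]
[354. 184.] 921 rect [ 570.8 -331.3] [127.6  61. ] 80.3 z 25.6 or/bl 309 0 colc [ 576. -292.]
[117. 185.] 847 rect [574.4 354.2] [ 59.6 127.4] 10.0 z 26.1 or/bl 0 301 colc [568. 390.]
[124. 236.] 907 rect [425.9 334. ] [131.4  58. ] 90.0 z 26.2 or/bl 0 291 colc [427. 371.]
[365. 238.] 939 rect [ 415.2 -360.7] [127.6  59.8] 89.7 z 25.4 or/bl 316 0 colc [ 415. -321.]
[243. 369.] 310 rect [35.6 -6.9] [151.8  92.9] 73.8 z 26.3 or/bl 0 0 colc None
table z 0.0001551269670080793
[ 0.54496361  0.08551697 -0.00168039]
[ 0.5426658  -0.07580844  0.00947182]
[ 0.65947163 -0.00535907  0.03149656]
[ 0.5290469  -0.00306229  0.00557018]
0.05 230 ((700.81201171875, 14.387802124023438), (8.748544692993164, 293.7300720214844), 4.613969326019287)
0.028 2091 ((572.9472045898438, 6.8564910888671875), (256.0272521972656, 295.874877929687
[... 1931 characters left out ...]
9, 6], [-32, 4], [-35, 6], [-38, 6], [-41, 3], [-44, 7], [-47, 8], [-49, 5], [-52, 6], [-55, 5], [-58, 4], [-61, 10], [-64, 8], [-67, 2], [-70, 4], [-73, 2], [-76, 12], [-78, 3], [-81, 6], [-84, 9], [-87, 3], [-90, 2], [-93, 2], [-96, 4], [-99, 2], [-102, 6], [-104, 2], [-107, 2], [-110, 8], [-113, 11], [-116, 1], [-119, 3], [-122, 4], [-125, 3], [-128, 4], [-131, 13], [-133, 2], [-136, 1], [-139, 5], [-9223372036854775808, -9223372036854775808], [-145, -4], [-148, 2], [-151, -3], [-154, 5], [-157, -1], [-160, -1], [-162, 1], [-165, -6], [-168, 5], [-171, -2], [-174, 0]]<stdin>:13: RuntimeWarning: invalid value encountered in cast
<stdin>:14: RuntimeWarning: invalid value encountered in cast
```

View pics/crop0.png

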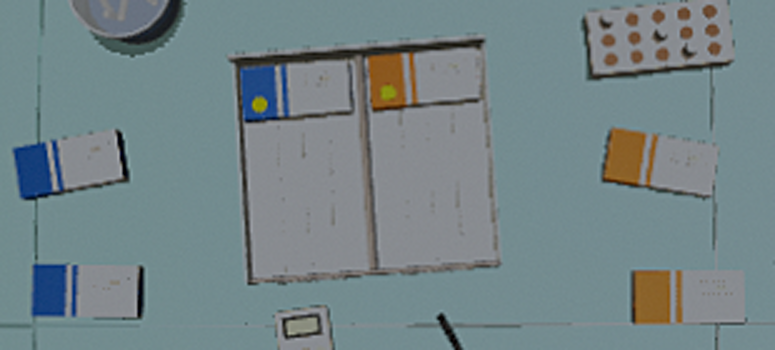

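```bash
cat >> h.py <<'E'
def rel(x,y,z,yaw_y):
    """shift (mm, tool axes) and turn to put the TCP at x,y,z (mm), pointing down, tool y at yaw_y deg"""
    s=bot.get_state(); Rm=R.from_quat(s["orientation"])
    a=np.radians(yaw_y); Y=np.array([np.cos(a),np.sin(a),0]); Z=np.array([0,0,-1.]); X=np.cross(Y,Z)
    t=Rm.inv().apply(np.array([x,y,z])-np.array(s["ee_pos"])*1000)
    print("target",np.round([x,y,z,yaw_y],1),"-> rel",np.round(t,1),np.round((Rm.inv()*R.from_matrix(np.c_[X,Y,Z])).as_rotvec(),3))
E
python3 - <<'E'
from h import *
W=np.load("top0.npy");im=cv2.imread("pics/top0.png")
P=W[120:250,165:310].reshape(-1,3)*1000;P=P[~np.isnan(P[:,2])]
a=np.radians(3.8);c,s=np.cos(a),np.sin(a)
Q=np.c_[P[:,:2]@np.array([[c,-s],[s,c]]),P[:,2]] # tray-aligned coords
def fit(name,k,ax):
    q=Q[k];o=1-ax
    p=np.polyfit(q[:,o],q[:,ax],1)
    r=q[:,ax]-np.polyval(p,q[:,o]);g=abs(r)<6;p=np.polyfit(q[g,o],q[g,ax],1)
    print(name,g.sum(),"slope deg",np.degrees(p[0]),"value at mid",np.polyval(p,np.median(q[:,o])),"range",np.percentile(q[g,ax],[3,97]))
m=np.median(Q[(Q[:,2]>50),0]);print("wall",m)
fit("back",Q[:,2]>50,0)
fit("lip",(Q[:,2]>14)&(Q[:,2]<23)&(abs(Q[:,0]-(m-255))<14),0)
dv=(Q[:,2]>22)&(Q[:,2]<38)&(Q[:,0]<m-80)&(Q[:,0]>m-240)
y0=np.median(Q[dv&(abs(Q[:,1]+35)<30),1]);print(y0)
fit("div",dv&(abs(Q[:,1]-y0)<12),1)
for sg in(1,-1):fit("side",dv&(abs(Q[:,1]-y0-sg*145)<12),1)
# old boxes via depth, inside lanes
for sg in(1,-1):
    k=(abs(Q[:,1]-y0-sg*73)<60)&(Q[:,2]>18)&(Q[:,2]<40)&(Q[:,0]>m-90)&(Q[:,0]<m-5)
    print("old",sg,np.percentile(Q[k,0],[1,50,99]),np.median(Q[k,2]))
E
```

```text
wall 699.4869026919303
back 231 slope deg -0.6568167618378978 value at mid 699.6028549357491 range [695.78990597 703.20148032]
lip 182 slope deg -0.008429190117710797 value at mid 445.25192727047175 range [441.64678954 448.21220483]
-32.429964449726874
div 167 slope deg 0.16211444277503725 value at mid -32.32191912913576 range [-36.19582241 -28.35828405]
side 124 slope deg 0.16852993248412418 value at mid 112.65886734243347 range [109.89445518 116.02554915]
side 88 slope deg 0.055886419008608516 value at mid -176.57532527151236 range [-178.92726006 -174.20878562]
old 1 [631.73809682 660.12841148 690.16209758] 30.715251180771073
old -1 [633.65825884 662.97339655 693.69429004] 30.87798347620254
```

```bash
cat >> h.py <<'E'
def tr(u,v,yaw=3.85,o=(573.3,5.8)):
    a=np.radians(yaw);c,s=np.cos(a),np.sin(a)
    return o[0]+c*u-s*v,o[1]+s*u+c*v
E
python3 - <<'E'
from h import *
rel(*tr(95,73),120,3.85);rel(*tr(95,73),120,183.85)
print(tr(95,73),tr(95,-73))
E
```

```text
target [663.2  85.  120.    3.8] -> rel [-626.3 -415.4  106.5] [-1.000e-03  1.000e-03  1.274e+00]
target [663.2  85.  120.  183.8] -> rel [-626.3 -415.4  106.5] [-1.000e-03 -2.000e-03 -1.868e+00]
(np.float64(663.1840517399897), np.float64(85.01399650821082)) (np.float64(672.9871664205019), np.float64(-60.65651849932501))
```

Request:
apply_moves --plan '[0, -100, -70, 0, 0, 0, 0.15, 0, -160, -110, 0, 0, 0, 0.3, 0, -220, -150, 0, 0, 0, 0.45, 0, -280, -190, 0, 0, 0, 0.6, 0, -340, -230, 0, 0, 0, 0.75, 0, -400, -270, 0, 0, 0, 0.9, 0, -460, -305, 20, 0, 0, 1.05, 0, -510, -340, 30, 0, 0, 1.15, 0, -560, -375, 40, 0, 0, 1.25, 0, -600, -400, 50, 0, 0, 1.27, 0, -626, -415, 60, 0, 0, 1.274, 0, -626, -415, 60, 0, 0, 1.274]'

```text
time_s: 1.6
ee_pos: [0.6594, 0.0888, 0.167]
orientation: [0.683, 0.731, -0.001, 0.0]
force: [0.3, 1.7, -0.9]
opening: 0.002
```

Run:
```python
from h import *
st();rel(*tr(96,73),45,3.85)
```

```text
1.6 [0.6594 0.0888 0.167 ] [[-0.067, 0.998, -0.001], [0.998, 0.067, -0.002], [-0.001, -0.001, -1.0]] [ 0.3  1.7 -0.9] 0.002098717599005187 [-0.21  0.55  0.06  1.57 -0.03  1.02 -0.08]
target [664.2  85.1  45.    3.8] -> rel [ -3.8   4.6 122. ] [-0.001  0.001  0.   ]
```

Request:
apply_moves --plan '[0, -4, 4.5, 60, 0, 0, 0, 0, -4, 4.5, 110, 0, 0, 0, 0, -4, 4.5, 125, 0, 0, 0, 0, -4, 4.5, 130, 0, 0, 0, 0, -4, 4.5, 132, 0, 0, 0, 0, -4, 4.5, 134, 0, 0, 0, 0, -4, 4.5, 134, 0, 0, 0]'

```text
time_s: 2.48
ee_pos: [0.6649, 0.0852, 0.0343]
orientation: [0.683, 0.731, -0.0, 0.001]
force: [-0.5, 0.5, -0.6]
opening: 0.0
```

Request:
apply_moves --plan '[0, 0, 0, 2, 0, 0, 0, 0, 0, 0, 3, 0, 0, 0, 0, 0, 0, 4, 0, 0, 0, 0, 0, 0, 4, 0, 0, 0]'

```text
time_s: 2.98
ee_pos: [0.6651, 0.0852, 0.0314]
orientation: [0.683, 0.731, 0.0, 0.001]
force: [-2.2, -0.9, 6.4]
opening: 0.003
```

Request:
apply_moves --plan '[0, 0, 0, 1.5, 0, 0, 0, 0, 0, -4, 1.5, 0, 0, 0, 0, 0, -10, 1.5, 0, 0, 0, 0, 0, -18, 1.5, 0, 0, 0, 0, 0, -26, 1.5, 0, 0, 0, 0, 0, -34, 1.5, 0, 0, 0, 0, 0, -42, 1.5, 0, 0, 0, 0, 0, -50, 1.5, 0, 0, 0, 0, 0, -58, 1.5, 0, 0, 0, 0, 0, -65, 1.5, 0, 0, 0, 0, 0, -70, 1.5, 0, 0, 0, 0, 0, -70, 1.5, 0, 0, 0]'

```text
time_s: 4.47
ee_pos: [0.5968, 0.0807, 0.0313]
orientation: [0.683, 0.731, 0.002, 0.002]
force: [0.1, 0.0, 8.7]
opening: 0.003
```

```bash
cat >> h.py <<'E'
def lanes(W,yaw=3.85,o=(573.3,5.8)):
    """occupied u ranges in each lane along three lines"""
    a=np.radians(yaw);c,s=np.cos(a),np.sin(a);P=W.reshape(-1,3)*1000
    d=P[:,:2]-o;U=d[:,0]*c+d[:,1]*s;V=-d[:,0]*s+d[:,1]*c
    for v0 in(73,-73):
        for dv in(-45,-20,20,45):
            k=(abs(V-v0-dv)<8)&(abs(U)<123)&(P[:,2]>18)&(P[:,2]<46)
            h=np.histogram(U[k],np.arange(-126,130,4))[0];print(v0+dv,''.join('#' if x>1 else '+' if x else '.' for x in h),np.round(np.percentile(U[k],[1,99])) if k.any() else '')
        k=(abs(V-v0)<69)&(abs(U)<124)&(P[:,2]>18)&(P[:,2]<46)
E
python3 - <<'E'
from h import *
st();im,W=cloud("top");lanes(W);cv2.imwrite("pics/t1.png",cv2.resize(im[120:260,160:320],None,fx=4,fy=4))
E
```

```text
4.47 [0.5968 0.0807 0.0313] [[-0.067, 0.998, 0.005], [0.998, 0.067, -0.0], [-0.001, 0.005, -1.0]] [0.1 0.  8.7] 0.002845528284053248 [-0.21  0.63  0.04  1.82 -0.04  0.69 -0.08]
28 .............................################.................. [-9. 51.]
53 .............................#####+#..#+##+#................... [-8. 49.]
93 ............................................................... 
118 ............................................................... 
-118 ..............................................+###############+ [ 63. 122.]
-93 ..............................................################. [ 62. 121.]
-53 ..............................................################. [ 61. 120.]
-28 ..............................................################. [ 61. 120.]
```

View pics/t1.png

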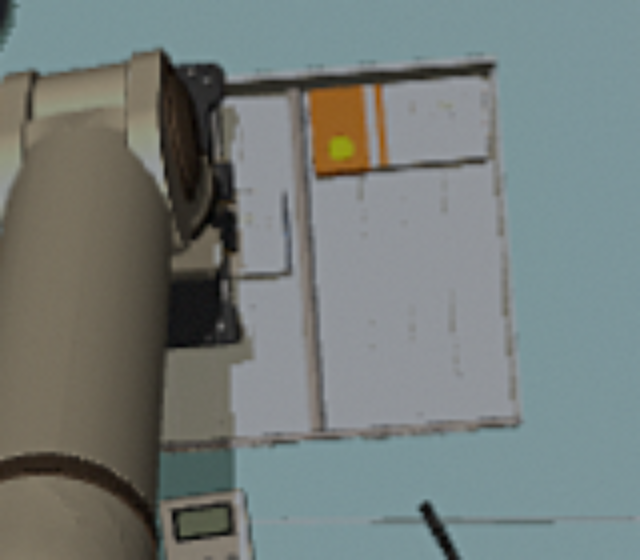

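Request:
apply_moves --plan '[0, 0, -5, 1.4, 0, 0, 0, 0, 0, -13, 1.4, 0, 0, 0, 0, 0, -21, 1.4, 0, 0, 0, 0, 0, -29, 1.4, 0, 0, 0, 0, 0, -37, 1.4, 0, 0, 0, 0, 0, -45, 1.4, 0, 0, 0, 0, 0, -53, 1.4, 0, 0, 0, 0, 0, -61, 1.4, 0, 0, 0, 0, 0, -69, 1.4, 0, 0, 0, 0, 0, -77, 1.4, 0, 0, 0, 0, 0, -83, 1.4, 0, 0, 0, 0, 0, -87, 1.4, 0, 0, 0]'

```text
time_s: 6.02
ee_pos: [0.5131, 0.0753, 0.0313]
orientation: [0.683, 0.731, 0.004, 0.004]
force: [4.1, -0.0, 8.4]
opening: 0.005
```

Request:
apply_moves --plan '[0, 0, -3, 1.3, 0, 0, 0, 0, 0, -7, 1.3, 0, 0, 0, 0, 0, -11, 1.3, 0, 0, 0, 0, 0, -15, 1.3, 0, 0, 0, 0, 0, -19, 1.3, 0, 0, 0, 0, 0, -23, 1.3, 0, 0, 0, 0, 0, -26, 1.3, 0, 0, 0, 0, 0, -28, 1.3, 0, 0, 0, 0, 0, -30, 1.3, 0, 0, 0, 0, 0, -32, 1.3, 0, 0, 0, 0, 0, -32, 1.3, 0, 0, 0]'

```text
time_s: 7.4
ee_pos: [0.4843, 0.0737, 0.0313]
orientation: [0.683, 0.73, 0.007, 0.006]
force: [2.5, 0.1, 9.6]
opening: 0.004
```

Run:
```python
from h import *
s=st();im,W=cloud("top");lanes(W)
p=np.array(s["ee_pos"])*1000;a=np.radians(3.85);d=p[:2]-(573.3,5.8);print("u",d[0]*np.cos(a)+d[1]*np.sin(a))
```

```text
7.4 [0.4843 0.0737 0.0313] [[-0.067, 0.998, 0.017], [0.998, 0.067, 0.002], [0.001, 0.017, -1.0]] [2.5 0.1 9.6] 0.003910554977404835 [-0.24  0.48  0.04  2.1  -0.03  0.54 -0.11]
28 .################.............................................. [-121.  -62.]
53 .###+#+#++###+##..............................................+ [-120.   56.]
93 ..............................................................+ [123. 123.]
118 ............................................................... 
-118 ...............................................################ [ 63. 122.]
-93 ...............................................###############. [ 63. 121.]
-53 ..............................................################. [ 61. 121.]
-28 ..............................................################. [ 62. 120.]
u -84.25633223765357
```

Request:
apply_moves --plan '[0, 0, -3, 1.5, 0, 0, 0, 0, 0, -5, 1.5, 0, 0, 0, 0, 0, -7, 1.5, 0, 0, 0, 0, 0, -8, 1.5, 0, 0, 0, 0, 0, -8, 1.5, 0, 0, 0]'

```text
time_s: 8.07
ee_pos: [0.48, 0.0736, 0.0313]
orientation: [0.683, 0.73, 0.009, 0.008]
force: [4.2, 0.1, 7.8]
opening: 0.003
```

Run:
```python
from h import *
s=st();im,W=cloud("top");lanes(W)
```

```text
8.07 [0.48   0.0736 0.0313] [[-0.067, 0.997, 0.024], [0.998, 0.067, 0.003], [0.001, 0.025, -1.0]] [4.2 0.1 7.8] 0.0031424918963792836 [-0.24  0.47  0.04  2.12 -0.03  0.52 -0.11]
28 .###############............................................... [-122.  -65.]
53 ##++##+#++#+#+##............................................... [-123.  -65.]
93 ..............................................................+ [123. 123.]
118 ............................................................... 
-118 ...............................................###############+ [ 62. 122.]
-93 ...............................................###############. [ 63. 121.]
-53 ..............................................################. [ 62. 121.]
-28 ..............................................################. [ 60. 120.]
```

Request:
apply_moves --plan '[0, 0, -4, 1.5, 0, 0, 0, 0, 0, -7, 1.5, 0, 0, 0, 0, 0, -9, 1.5, 0, 0, 0, 0, 0, -9, 1.5, 0, 0, 0]'

```text
time_s: 8.62
ee_pos: [0.4749, 0.0735, 0.0313]
orientation: [0.683, 0.73, 0.012, 0.01]
force: [4.3, -0.6, 7.9]
opening: 0.004
```

Run:
```python
from h import *
s=st();im,W=cloud("top");lanes(W)
rel(*tr(95,-73),90,3.85)
```

```text
8.62 [0.4749 0.0735 0.0313] [[-0.067, 0.997, 0.032], [0.998, 0.067, 0.004], [0.002, 0.032, -0.999]] [ 4.3 -0.6  7.9] 0.004369298978216301 [-0.25  0.46  0.04  2.14 -0.03  0.51 -0.11]
28 .###############............................................... [-121.  -65.]
53 .+#++#+####+++#+............................................... [-120.  -66.]
93 ..............................................................# [123. 123.]
118 ............................................................... 
-118 ..............................................+################ [ 63. 122.]
-93 ...............................................###############. [ 62. 120.]
-53 ..............................................+###############. [ 62. 121.]
-28 ..............................................################. [ 61. 119.]
target [673.  -60.7  90.    3.8] -> rel [-146.9  190.5  -53. ] [ 0.032 -0.002 -0.   ]
```

Request:
apply_moves --plan '[0, 0, 0, -15, 0, 0, 0, 0, 0, 0, -55, 0.03, 0, 0, 0, -40, 50, -58, 0.032, 0, 0, 0, -80, 95, -57, 0.032, 0, 0, 0, -120, 145, -55, 0.032, 0, 0, 0, -147, 186, -53, 0.032, 0, 0, 0, -147, 191, -53, 0.032, 0, 0, 0, -147, 191, -25, 0.032, 0, 0, 0, -147, 191, -8, 0.032, 0, 0, 0, -147, 191, 0, 0.032, 0, 0, 0, -147, 191, 2, 0.032, 0, 0, 0, -147, 191, 2, 0.032, 0, 0]'

```text
time_s: 10.18
ee_pos: [0.6756, -0.0604, 0.0357]
orientation: [0.683, 0.73, 0.001, -0.0]
force: [-0.7, -0.1, -0.4]
opening: 0.005
```

Run:
```python
from h import *
s=st();rel(*tr(95,-73),30,3.85)
```

```text
10.18 [ 0.6756 -0.0604  0.0357] [[-0.067, 0.998, 0.001], [0.998, 0.067, 0.002], [0.002, 0.001, -1.0]] [-0.7 -0.1 -0.4] 0.0050910175532703885 [ 0.    0.73  0.07  1.61 -0.07  0.81  0.17]
target [673.  -60.7  30.    3.8] -> rel [-0.1 -2.6  5.7] [ 0.001 -0.002 -0.   ]
```

Request:
apply_moves --plan '[0, 0, 0, 3, 0, 0, 0, 0, 0, 0, 4.5, 0, 0, 0, 0, 0, 0, 5.7, 0, 0, 0, 0, 0, 0, 5.7, 0, 0, 0]'

```text
time_s: 10.68
ee_pos: [0.6759, -0.0604, 0.0314]
orientation: [0.683, 0.73, 0.001, -0.0]
force: [-3.5, 0.9, 8.2]
opening: 0.009
```

Request:
apply_moves --plan '[0, 0, 0, 1.5, 0, 0, 0, 0, 0, -4, 1.5, 0, 0, 0, 0, 0, -11, 1.5, 0, 0, 0, 0, 0, -19, 1.5, 0, 0, 0, 0, 0, -27, 1.5, 0, 0, 0, 0, 0, -35, 1.5, 0, 0, 0, 0, 0, -43, 1.5, 0, 0, 0, 0, 0, -51, 1.5, 0, 0, 0, 0, 0, -59, 1.5, 0, 0, 0, 0, 0, -67, 1.5, 0, 0, 0, 0, 0, -74, 1.5, 0, 0, 0, 0, 0, -80, 1.5, 0, 0, 0]'

```text
time_s: 12.18
ee_pos: [0.5982, -0.0659, 0.0313]
orientation: [0.683, 0.73, 0.003, 0.002]
force: [2.8, -0.5, 6.2]
opening: 0.006
```

Run:
```python
from h import *
s=st();im,W=cloud("top");lanes(W);rel(*tr(-86,-73),31,3.85)
```

```text
12.18 [ 0.5982 -0.0659  0.0313] [[-0.067, 0.998, 0.006], [0.998, 0.067, 0.002], [0.001, 0.006, -1.0]] [ 2.8 -0.5  6.2] 0.005935584589646834 [ 0.01  0.63  0.07  1.82 -0.07  0.69  0.19]
28 ............................................................... 
53 ..............................................................+ [123. 123.]
93 ################............................................... [-122.  -65.]
118 .###############............................................... [-121.  -66.]
-118 ...........................###############+.................... [-15.  42.]
-93 ............................................................... 
-53 ............................................................... 
-28 ............................................................... 
target [492.4 -72.8  31.    3.8] -> rel [ 1.000e-01 -1.053e+02 -2.000e-01] [ 0.005 -0.002 -0.   ]
```

Request:
apply_moves --plan '[0, 0, -5, 1.6, 0, 0, 0, 0, 0, -13, 1.6, 0, 0, 0, 0, 0, -21, 1.6, 0, 0, 0, 0, 0, -29, 1.6, 0, 0, 0, 0, 0, -37, 1.6, 0, 0, 0, 0, 0, -45, 1.6, 0, 0, 0, 0, 0, -53, 1.6, 0, 0, 0, 0, 0, -61, 1.6, 0, 0, 0, 0, 0, -69, 1.6, 0, 0, 0, 0, 0, -77, 1.6, 0, 0, 0, 0, 0, -83, 1.6, 0, 0, 0, 0, 0, -87, 1.6, 0, 0, 0]'

```text
time_s: 13.72
ee_pos: [0.5141, -0.072, 0.0313]
orientation: [0.683, 0.73, 0.005, 0.004]
force: [4.0, -0.1, 9.3]
opening: 0.008
```

Request:
apply_moves --plan '[0, 0, -3, 1.5, 0.005, 0, 0, 0, 0, -7, 1.5, 0.005, 0, 0, 0, 0, -11, 1.5, 0.005, 0, 0, 0, 0, -15, 1.5, 0.005, 0, 0, 0, 0, -19, 1.5, 0.01, 0, 0, 0, 0, -23, 1.5, 0.01, 0, 0, 0, 0, -26, 1.5, 0.01, 0, 0, 0, 0, -29, 1.5, 0.01, 0, 0, 0, 0, -32, 1.5, 0.01, 0, 0, 0, 0, -35, 1.5, 0.01, 0, 0, 0, 0, -36, 1.5, 0.01, 0, 0]'

```text
time_s: 15.1
ee_pos: [0.4825, -0.0747, 0.0313]
orientation: [0.683, 0.73, 0.004, 0.004]
force: [5.3, 0.0, 7.7]
opening: 0.004
```

Run:
```python
from h import *
s=st();im,W=cloud("top");lanes(W);rel(*tr(-86,-73),31,3.85)
```

```text
15.1 [ 0.4825 -0.0747  0.0313] [[-0.067, 0.998, 0.011], [0.998, 0.067, -0.0], [-0.001, 0.011, -1.0]] [5.3 0.  7.7] 0.0036999838636137764 [ 0.04  0.48  0.07  2.1  -0.06  0.55  0.22]
28 .###############............................................... [-121.  -64.]
53 ################..............................................+ [-123.  -65.]
93 ################..............................................# [-123.  123.]
118 .###############............................................... [-121.  -65.]
-118 .########++#+.................................................. [-121.  -77.]
-93 ............................................................... 
-53 ............................................................... 
-28 ............................................................... 
target [492.4 -72.8  31.    3.8] -> rel [ 1.2 10.1  0.4] [ 0.011  0.001 -0.   ]
```

Request:
apply_moves --plan '[0, 0, 0, -15, 0, 0, 0, 50, 0, 0, -60, 0.01, 0, 0, 100, 0, 0, -90, 0.01, 0, 0, 100, 0, 0, -100, 0.01, 0, 0]'

```text
time_s: 15.65
ee_pos: [0.4817, -0.0749, 0.1332]
orientation: [0.683, 0.73, 0.001, 0.002]
force: [0.5, -0.0, -0.6]
opening: 0.282
```

Run:
```python
from h import *
s=st();im,W=cloud("top");lanes(W);boxes(im,W);rel(571,-331,50,-10);cv2.imwrite("pics/t2.png",im)
```

```text
15.65 [ 0.4817 -0.0749  0.1332] [[-0.067, 0.998, 0.003], [0.998, 0.067, -0.001], [-0.001, 0.003, -1.0]] [ 0.5 -0.  -0.6] 0.28174710490660404 [ 0.02  0.3   0.09  2.05 -0.04  0.78  0.2 ]
28 ............................................................... 
53 ################............................................... [-123.  -65.]
93 ################..............................................+ [-123.  -65.]
118 +###############............................................... [-121.  -66.]
-118 .############+................................................. [-121.  -75.]
-93 ............................................................... 
-53 ............................................................... 
-28 ............................................................... 
[354. 135.] 1421 rect [ 713.6 -331.6] [ 77.2 167.2] 5.6 z 37.2 or/bl 149 0 colc [ 715. -336.]
[224. 198.] 1625 rect [571.8   6.9] [258.7 296.4] 4.0 z 31.4 or/bl 0 271 colc [471. 116.]
[354. 184.] 923 rect [ 570.8 -331.2] [127.4  61.5] 80.1 z 25.6 or/bl 311 0 colc [ 576. -292.]
[117. 185.] 841 rect [574.7 355. ] [ 59.3 127.5] 10.1 z 26.2 or/bl 0 300 colc [568. 390.]
[124. 236.] 916 rect [425.8 333.4] [131.3  58.1] 89.9 z 26.4 or/bl 0 301 colc [427. 368.]
[365. 238.] 932 rect [ 415.3 -360.4] [127.3  59.7] 89.9 z 25.5 or/bl 310 0 colc [ 415. -321.]
target [ 571 -331   50  -10] -> rel [-261.4   71.7   83.9] [0.004 0.001 0.241]
```

View pics/t2.png

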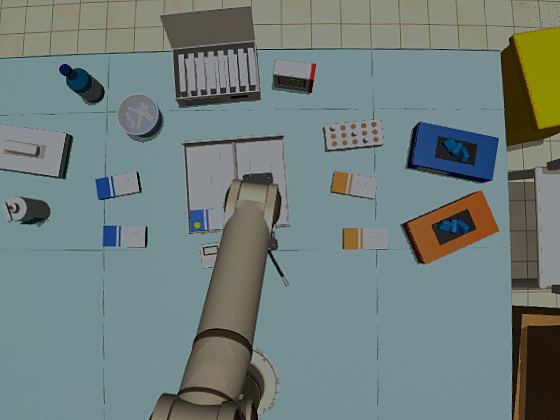

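Request:
apply_moves --plan '[100, -50, 14, 0, 0, 0, 0.05, 100, -105, 28, 0, 0, 0, 0.1, 100, -160, 43, 0, 0, 0, 0.15, 100, -210, 58, 0, 0, 0, 0.2, 100, -245, 68, 20, 0, 0, 0.24, 100, -261, 72, 40, 0, 0, 0.241, 100, -261, 72, 60, 0, 0, 0.241, 100, -261, 72, 70, 0, 0, 0.241, 100, -261, 72, 70, 0, 0, 0.241]'

```text
time_s: 16.82
ee_pos: [0.5705, -0.3285, 0.0625]
orientation: [0.765, 0.643, 0.001, -0.0]
force: [0.5, 0.5, 0.4]
opening: 0.998
```

Run:
```python
from h import *
s=st();im,W=cloud("top");lanes(W);boxes(im,W);rel(571,-331.3,3,-10)
```

```text
16.82 [ 0.5705 -0.3285  0.0625] [[0.172, 0.985, 0.001], [0.985, -0.172, 0.001], [0.001, 0.001, -1.0]] [0.5 0.5 0.4] 0.998466113223977 [ 0.35  0.67  0.18  1.66 -0.15  0.83  0.43]
28 .###############............................................... [-122.  -64.]
53 ################............................................... [-123.  -65.]
93 ################..............................................# [-123.   84.]
118 +###############..............................................# [-121.   91.]
-118 +##############+............................................... [-121.  -66.]
-93 ################............................................... [-122.  -64.]
-53 +###############............................................... [-122.  -65.]
-28 ################............................................... [-123.  -65.]
[351. 133.] 1185 rect [ 714.8 -331.8] [ 74.8 167.8] 5.6 z 37.0 or/bl 130 0 colc [ 719. -331.]
[221. 198.] 1844 rect [572.2   6.5] [259.1 296.9] 4.3 z 31.0 or/bl 0 271 colc [472. 115.]
[117. 185.] 843 rect [574.3 354.2] [ 58.9 127.5] 9.8 z 26.1 or/bl 0 299 colc [568. 390.]
[264. 215.] 963 rect [480.8 -74.8] [ 67.5 126.1] 3.8 z 30.7 or/bl 268 0 colc [480. -34.]
[124. 236.] 905 rect [425.9 333.5] [ 58.  131.7] 0.0 z 26.2 or/bl 0 294 colc [427. 370.]
[374. 239.] 546 rect [ 416.2 -380.7] [87.3 57.1] 89.4 z 25.6 or/bl 18 0 colc [ 398. -348.]
target [ 571.  -331.3    3.   -10. ] -> rel [-2.2 -0.1 60.7] [ 0.003 -0.001  0.002]
```

Both older boxes are at the lip (front edges read the same). Grasp the first orange box.

Request:
apply_moves --plan '[100, -2.5, 0, 30, 0, 0, 0, 100, -2.5, 0, 50, 0, 0, 0, 100, -2.5, 0, 58, 0, 0, 0, 100, -2.5, 0, 60, 0, 0, 0, 100, -2.5, 0, 60, 0, 0, 0, 50, -2.5, 0, 60, 0, 0, 0, 50, -2.5, 0, 60, 0, 0, 0, 50, -2.5, 0, 60, 0, 0, 0, 50, -2.5, 0, 60, 0, 0, 0]' --grip_force 20

```text
time_s: 18.0
ee_pos: [0.5711, -0.3317, 0.0038]
orientation: [0.766, 0.643, 0.001, 0.001]
force: [-0.8, -0.2, 1.3]
opening: 0.654
```

Run:
```python
from h import *
s=st();print("u targets: front edge of placed at -65+22 => centre -13")
rel(*tr(-10,-73),60,3.85)
```

```text
18.0 [ 0.5711 -0.3317  0.0038] [[0.172, 0.985, 0.003], [0.985, -0.172, -0.0], [0.0, 0.003, -1.0]] [-0.8 -0.2  1.3] 0.6541443825501547 [ 0.37  0.75  0.16  1.67 -0.17  0.73  0.44]
u targets: front edge of placed at -65+22 => centre -13
target [568.2 -67.7  60.    3.8] -> rel [259.6 -48.1 -56.2] [ 0.003 -0.    -0.24 ]
```

Request:
apply_moves --plan '[50, 0, 0, -15, 0, 0, 0, 50, 0, 0, -40, 0, 0, 0, 50, 0, 0, -60, 0, 0, 0, 50, 25, -4, -60, 0, 0, -0.03, 50, 60, -10, -60, 0, 0, -0.06, 50, 100, -17, -60, 0, 0, -0.1, 50, 140, -23, -60, 0, 0, -0.14, 50, 180, -30, -60, 0, 0, -0.18, 50, 220, -37, -60, 0, 0, -0.22, 50, 245, -41, -60, 0, 0, -0.24, 50, 261, -43, -60, 0, 0, -0.241, 50, 261, -43, -60, 0, 0, -0.241]'

```text
time_s: 19.5
ee_pos: [0.5732, -0.065, 0.0636]
orientation: [0.682, 0.732, 0.001, 0.001]
force: [0.4, -0.3, -1.4]
opening: 0.651
```

Run:
```python
from h import *
s=st();rel(*tr(-5,-73),9,3.85)
im,W=cloud("side");cv2.imwrite("pics/s2.png",im[120:300,150:400].repeat(3,0).repeat(3,1))
```

```text
19.5 [ 0.5732 -0.065   0.0636] [[-0.071, 0.997, 0.003], [0.997, 0.071, 0.001], [0.001, 0.003, -1.0]] [ 0.4 -0.3 -1.4] 0.6508070462906151 [-0.02  0.55  0.11  1.87 -0.09  0.72  0.21]
target [573.2 -67.4   9.    3.8] -> rel [-2.4 -0.3 54.6] [ 0.003 -0.001  0.004]
```

View pics/s2.png

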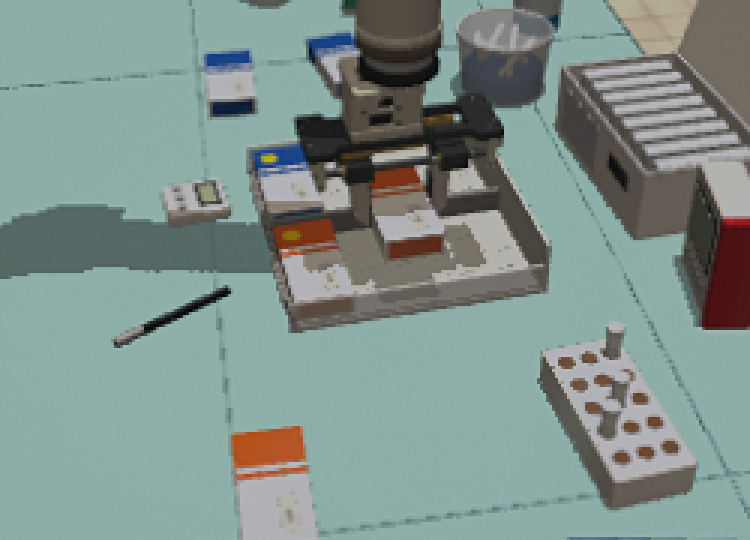

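Request:
apply_moves --plan '[50, -2.5, 0, 20, 0, 0, 0, 50, -2.5, 0, 40, 0, 0, 0, 50, -2.5, 0, 50, 0, 0, 0, 50, -2.5, 0, 53, 0, 0, 0, 50, -2.5, 0, 54.5, 0, 0, 0, 50, -2.5, 0, 54.5, 0, 0, 0, 72, -2.5, 0, 54.5, 0, 0, 0, 72, -2.5, 0, 54.5, 0, 0, 0, 72, -2.5, 0, 54.5, 0, 0, 0, 72, -2.5, 0, 45, 0, 0, 0, 72, -2.5, 0, 20, 0, 0, 0, 72, -2.5, 0, 10, 0, 0, 0]'

```text
time_s: 21.05
ee_pos: [0.5746, -0.0695, 0.0554]
orientation: [0.682, 0.731, 0.002, 0.002]
force: [0.3, -0.1, 0.1]
opening: 0.718
```

Run:
```python
from h import *
s=st();im,W=cloud("top");lanes(W);rel(*tr(2,-73),35,3.85)
```

```text
21.05 [ 0.5746 -0.0695  0.0554] [[-0.069, 0.998, 0.005], [0.998, 0.069, -0.001], [-0.001, 0.005, -1.0]] [ 0.3 -0.1  0.1] 0.7180764294825683 [-0.01  0.56  0.11  1.87 -0.09  0.71  0.22]
28 ............................................................... 
53 ..............................................................+ [123. 123.]
93 ################............................................... [-123.  -65.]
118 .###############............................................... [-121.  -66.]
-118 .##############+.......#....................................... [-121.  -33.]
-93 +########...................................................... [-122.  -93.]
-53 ............................................................... 
-28 ............................................................... 
target [580.2 -66.9  35.    3.8] -> rel [ 2.3  5.2 21.2] [0.006 0.001 0.002]
```

Request:
apply_moves --plan '[0, 2, 5, 0, 0, 0, 0, 0, 2, 5, 0, 0, 0, 0, 0, 2, 5, 0, 0, 0, 0, 0, 2, 5, 0, 0, 0, 0, 0, 2, 5, 0, 0, 0, 0, 0, 2, 5, 10, 0, 0, 0, 0, 2, 5, 18, 0, 0, 0, 0, 2, 5, 22, 0, 0, 0, 0, 2, 5, 24, 0, 0, 0, 0, 2, 5, 25.2, 0, 0, 0, 0, 2, 5, 25.2, 0, 0, 0]'

```text
time_s: 22.48
ee_pos: [0.5858, -0.0669, 0.0437]
orientation: [0.682, 0.731, 0.006, 0.006]
force: [-26.9, 5.3, 94.8]
opening: 0.01
```

Request:
apply_moves --plan '[0, 0, 0, 1.5, 0, 0, 0, 0, 0, -4, 1.5, 0, 0, 0, 0, 0, -9, 1.5, 0, 0, 0, 0, 0, -14, 1.5, 0, 0, 0, 0, 0, -19, 1.5, 0, 0, 0, 0, 0, -24, 1.5, 0, 0, 0, 0, 0, -28, 1.5, 0, 0, 0, 0, 0, -32, 1.5, 0, 0, 0, 0, 0, -36, 1.5, 0, 0, 0, 0, 0, -40, 1.5, 0, 0, 0, 0, 0, -41, 1.5, 0, 0, 0, 0, 0, -41, 1.5, 0, 0, 0]'

```text
time_s: 23.98
ee_pos: [0.5543, -0.0688, 0.0455]
orientation: [0.682, 0.731, 0.012, 0.012]
force: [8.7, 3.3, 15.0]
opening: 0.005
```

Run:
```python
from h import *
s=st();im,W=cloud("top");lanes(W);boxes(im,W)
```

```text
23.98 [ 0.5543 -0.0688  0.0455] [[-0.07, 0.997, 0.035], [0.998, 0.07, 0.001], [-0.002, 0.035, -0.999]] [ 8.7  3.3 15. ] 0.004736914716771945 [-0.    0.54  0.1   1.95 -0.09  0.62  0.23]
28 ............................................................... 
53 .......++#######..............................................# [-95. 123.]
93 ################............................................... [-123.  -65.]
118 .###############............................................... [-121.  -66.]
-118 .################.............................................. [-121.  -61.]
-93 .#............+................................................ [-122.  -74.]
-53 ............................................................... 
-28 ............................................................... 
[354. 135.] 1428 rect [ 713.8 -331.7] [ 77.2 167.2] 5.9 z 37.0 or/bl 151 0 colc [ 715. -337.]
[267. 162.] 331 rect [576.7 -50.6] [256.6 180.8] 3.9 z 32.7 or/bl 2 0 colc None
[199. 206.] 932 rect [565.6  99.5] [257.  111.7] 3.3 z 31.1 or/bl 0 276 colc [471. 116.]
[117. 185.] 840 rect [574.  355.4] [ 59.4 126.8] 9.9 z 26.0 or/bl 0 302 colc [567. 390.]
[279. 213.] 271 rect [ 484.5 -105.4] [69.2 62.6] 5.3 z 30.9 or/bl 0 0 colc None
[124. 236.] 899 rect [426.  333.8] [ 58.1 130.7] 0.0 z 26.2 or/bl 0 293 colc [427. 370.]
[365. 238.] 930 rect [ 415.2 -360.6] [127.4  59.7] 89.7 z 25.8 or/bl 313 0 colc [ 415. -321.]
```

Run:
```python
from h import *
im,W=cloud("side");cv2.imwrite("pics/s3.png",im[140:250,210:370].repeat(4,0).repeat(4,1))
```

```text
(no output)
```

View pics/s3.png

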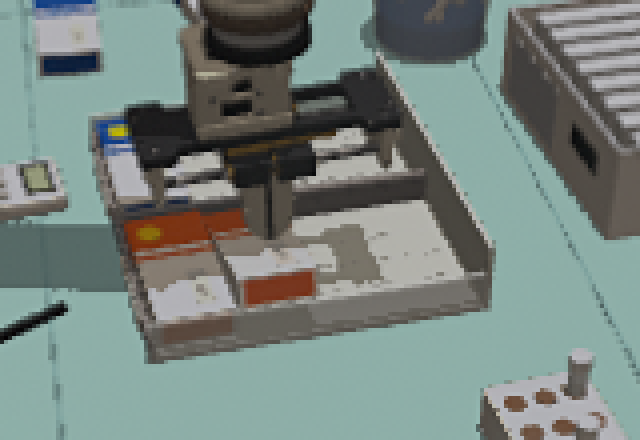

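Request:
apply_moves --plan '[0, 0, 0, -15, 0, 0, 0, 0, 0, 0, -60, 0.035, 0, 0, 0, 0, 0, -100, 0.035, 0, 0, 50, 0, -60, -120, 0.035, 0, 0, 100, 80, -60, -120, 0.035, 0, 0, 100, 150, -60, -120, 0.035, 0, 0, 100, 200, -60, -120, 0.035, 0, 0, 100, 200, -60, -120, 0.035, 0, 0]'

```text
time_s: 25.08
ee_pos: [0.4742, 0.131, 0.1625]
orientation: [0.679, 0.734, -0.001, -0.001]
force: [0.3, -0.5, 0.9]
opening: 0.499
```

```bash
cat >> h.py <<'E'
def heights(W,us,vs,yaw=3.85,o=(573.3,5.8)):
    a=np.radians(yaw);c,s=np.cos(a),np.sin(a);P=W.reshape(-1,3)*1000
    d=P[:,:2]-o;U=d[:,0]*c+d[:,1]*s;V=-d[:,0]*s+d[:,1]*c
    print("v:",*[f"{v:4d}" for v in vs])
    for u in us: print(f"u{u:4d}",*[f"{np.nanmedian(np.r_[np.nan,P[(abs(U-u)<4)&(abs(V-v)<4),2]]):4.0f}" for v in vs])
E
python3 - <<'E' 2>/dev/null
from h import *
s=st();im,W=cloud("top");lanes(W);heights(W,range(-120,48,8),range(-160,8,8))
cv2.imwrite("pics/t3.png",im[125:240,180:300].repeat(5,0).repeat(5,1))
E
```

```text
25.07 [0.4742 0.131  0.1625] [[-0.077, 0.997, -0.002], [0.997, 0.077, -0.001], [-0.0, -0.002, -1.0]] [ 0.3 -0.5  0.9] 0.4989121520669604 [-0.34  0.27  0.02  2.01 -0.01  0.86 -0.24]
28 .###############............................................... [-122.  -64.]
53 ################............................................... [-123.  -65.]
93 ################..............................................# [-123.   87.]
118 +###############............................................... [-121.  -66.]
-118 .################......+....................................... [-121.  -61.]
-93 .################.##+##.++#####................................ [-122.   -6.]
-53 .##############################................................ [-122.   -5.]
-28 ###############################................................ [-122.   -5.]
v: -160 -152 -144 -136 -128 -120 -112 -104  -96  -88  -80  -72  -64  -56  -48  -40  -32  -24  -16   -8    0
u-120    0   -2   35   17   25   31   31   28   27   27   29   28   31   30   29   30   32   28   32    4   29
u-112   -1    1   35   17   33   30   30   31 
[... 1473 characters left out ...]
  37   34   36   32   30    5   30
u   0   -1   -2   33   58   58   56   52   50    8   46   46    5   24    7    8   18    4    7    6    3   28
u   8    1   -2   34    6    6    6    5    2    5    5    4    4   -0    4    5    5    2    4    5    6   28
u  16    1    0   32    3    7    3    9    4    5    8    3    5    3    7    5    6    4    4    6    7   29
u  24    1   -1    8    4    4    4    5    5    6    5    2    6    5    4    6    5    3    5    5    6   29
u  32    2   -0   33    6    4    6    7    4    5    6    3    4    6   -1    3    7    6    7    8    5   30
u  40    1    1   32    4    4    7    5    4    5    5    7    4    5    4    4    5    3    6    3    5   28
```

View pics/t3.png

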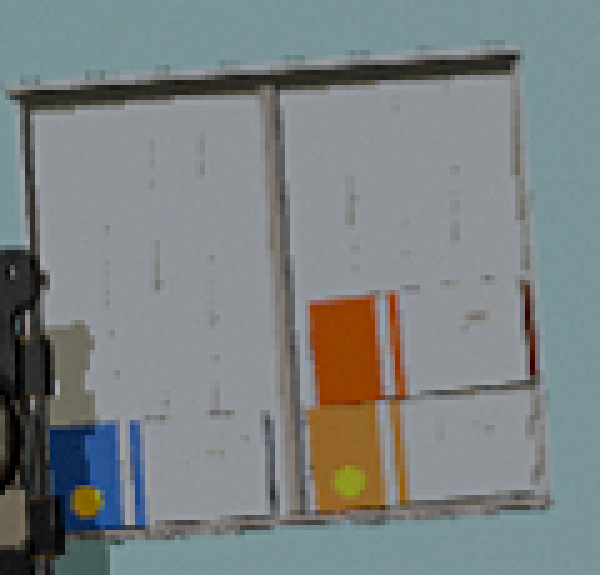

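```bash
python3 - <<'E' 2>/dev/null
from h import *
rel(*tr(-33,-172),100,3.85);rel(*tr(-33,-172),42,3.85)
E
```

```text
target [ 551.9 -168.   100.     3.8] -> rel [-303.3   54.6   62.5] [-0.002  0.001  0.009]
target [ 551.9 -168.    42.     3.8] -> rel [-303.2   54.7  120.5] [-0.002  0.001  0.009]
```

Request:
apply_moves --plan '[0, -50, 9, 0, 0, 0, 0.009, 0, -105, 18, 0, 0, 0, 0.009, 0, -160, 28, 0, 0, 0, 0.009, 0, -215, 38, 0, 0, 0, 0.009, 0, -260, 47, 0, 0, 0, 0.009, 0, -290, 52, 0, 0, 0, 0.009, 0, -303, 55, 20, 0, 0, 0.009, 0, -303, 55, 60, 0, 0, 0.009, 0, -303, 55, 95, 0, 0, 0.009, 0, -303, 55, 112, 0, 0, 0.009, 0, -303, 55, 120, 0, 0, 0.009, 0, -303, 55, 120, 0, 0, 0.009]'

```text
time_s: 26.62
ee_pos: [0.5522, -0.1683, 0.0427]
orientation: [0.683, 0.73, -0.001, -0.0]
force: [-0.0, 0.2, 0.0]
opening: 0.0
```

Request:
apply_moves --plan '[0, 6, 0, 0, 0, 0, 0, 0, 12, 0, 0, 0, 0, 0, 0, 16, 0, 0, 0, 0, 0, 0, 19, 0, 0, 0, 0, 0, 0, 21, 0, 0, 0, 0, 0, 0, 22, 0, 0, 0, 0, 0]'

```text
time_s: 27.38
ee_pos: [0.5507, -0.1463, 0.0427]
orientation: [0.683, 0.73, -0.001, -0.0]
force: [0.3, -0.6, 0.4]
opening: 0.004
```

```bash
python3 - <<'E' 2>/dev/null
from h import *
s=st();rel(*tr(-33,-172),42,3.85)
E
```

```text
27.38 [ 0.5507 -0.1463  0.0427] [[-0.067, 0.998, -0.002], [0.998, 0.067, -0.001], [-0.001, -0.002, -1.0]] [ 0.3 -0.6  0.4] 0.004223325424930112 [ 0.11  0.57  0.13  1.89 -0.11  0.68  0.37]
target [ 551.9 -168.    42.     3.8] -> rel [-21.8  -0.2   0.7] [-0.002  0.001 -0.   ]
```

Request:
apply_moves --plan '[0, 2, 0, 0, 0, 0, 0, 0, 4, 0, 0, 0, 0, 0, 0, 6, 0, 0, 0, 0, 0, 0, 8, 0, 0, 0, 0, 0, 0, 10, 0, 0, 0, 0, 0, 0, 10, 0, 0, 0, 0, 0]'

```text
time_s: 28.12
ee_pos: [0.55, -0.136, 0.0427]
orientation: [0.683, 0.73, -0.001, -0.001]
force: [0.2, -0.3, -0.2]
opening: 0.005
```

```bash
python3 - <<'E' 2>/dev/null
from h import *
s=st();im,W=cloud("side");cv2.imwrite("pics/s4.png",im[140:250,210:370].repeat(4,0).repeat(4,1))
im,W=cloud("top");heights(W,range(-64,16,8),range(-160,8,8))
E
```

```text
28.12 [ 0.55   -0.136   0.0427] [[-0.067, 0.998, -0.002], [0.998, 0.067, -0.001], [-0.001, -0.002, -1.0]] [ 0.2 -0.3 -0.2] 0.005403214345022361 [ 0.09  0.57  0.13  1.9  -0.11  0.68  0.36]
v: -160 -152 -144 -136 -128 -120 -112 -104  -96  -88  -80  -72  -64  -56  -48  -40  -32  -24  -16   -8    0
u -64  482  495  505  513  517  521  523  520  516  505  494  nan  nan  nan  nan  nan   28   29   29    4   26
u -56  480  488  496  503  509  512  512  506  501  486  477  nan  nan  nan  nan   36   28   31   30    5   30
u -48  476  482  491  498  500  500  501  494  489  481  nan  nan  nan  nan  nan   30   32   31   28    5   29
u -40  468  473  481  486  490  492  486  483  481  480  414  nan  nan  nan  nan   33   31   33   31    3   28
u -32  463  467  473  477  479  479  476  478  480  433  420  nan  nan  nan   29   30   31   31   27    7   27
u -24  445  450  464  468  470  470  471  476  477  430  416  nan  nan   37   32   32   31   30   32    4   29
u -16  441  444  444  447  458  462  466  472  470  430  nan  nan  nan   32   33   34   31   31   31    8   27
u  -8  437  438  442  443  445  446  459  464  436  426  nan  nan  nan   31   30   30   32   29   31    3   26
u   0  427  430  434  438  440  446  451  454  431  nan  nan  nan  nan    7   18   16    2    6    8    3   30
u   8  415  423  424  428  431  442  445  437  425  nan  nan  nan    5    6    3    6    6    7    4    6   29
```

```bash
python3 - <<'E' 2>/dev/null
from h import *
rel(415.2,-360.6,60,-0.3)
E
```

```text
target [ 4.152e+02 -3.606e+02  6.000e+01 -3.000e-01] -> rel [-214.8 -149.5  -16.7] [-0.002  0.001  0.072]
```

Request:
apply_moves --plan '[0, -2, 0, -20, 0, 0, 0, 30, -2, 0, -60, 0, 0, 0, 70, -30, -15, -70, 0, 0, 0.03, 100, -70, -45, -70, 0, 0, 0.07, 100, -110, -75, -70, 0, 0, 0.07, 100, -150, -100, -70, 0, 0, 0.07, 100, -185, -125, -60, 0, 0, 0.07, 100, -210, -143, -40, 0, 0, 0.072, 100, -215, -149, -25, 0, 0, 0.072, 100, -215, -149, -20, 0, 0, 0.072, 100, -215, -149, -20, 0, 0, 0.072]'

```text
time_s: 29.6
ee_pos: [0.4169, -0.359, 0.063]
orientation: [0.708, 0.706, -0.001, -0.001]
force: [0.7, 0.2, 0.4]
opening: 0.987
```

```bash
python3 - <<'E' 2>/dev/null
from h import *
st();im,W=cloud("top");boxes(im,W);lanes(W);rel(415.2,-360.6,3,-0.3);heights(W,range(-64,16,16),range(-160,8,8))
E
```

```text
29.6 [ 0.4169 -0.359   0.063 ] [[0.003, 1.0, -0.002], [1.0, -0.003, 0.0], [0.0, -0.002, -1.0]] [0.7 0.2 0.4] 0.986895558405276 [ 0.5   0.52  0.21  1.94 -0.16  0.7   0.79]
[354. 135.] 1424 rect [ 713.7 -331.7] [ 78.1 167.9] 5.2 z 37.2 or/bl 153 0 colc [ 715. -336.]
[262. 197.] 2442 rect [575.7 -47.4] [259.8 187.3] 3.9 z 30.9 or/bl 576 0 colc [511. -33.]
[206. 209.] 1289 rect [565.5  86.9] [257.7 135.6] 4.3 z 31.1 or/bl 0 268 colc [471. 115.]
[117. 185.] 838 rect [574.  354.4] [ 59.3 126.8] 9.6 z 26.0 or/bl 0 296 colc [567. 391.]
[124. 236.] 907 rect [426. 333.] [ 58.1 129.4] 0.0 z 26.4 or/bl 0 292 colc [427. 372.]
[350. 238.] 311 rect [ 415.4 -318.8] [43.2 59.8] 89.7 z 25.5 or/bl 285 0 colc [ 417. -318.]
28 .###############............................................... [-121.  -64.]
53 ################..............................................+ [-123.  -65.]
93 ################..............................................+ [-123.  -65.]
118 +###############............................................... [-121.  -66.]
-118 .##############################..........................
[... 329 characters left out ...]
1.3 -1.9 60.4] [-0.002  0.001  0.003]
v: -160 -152 -144 -136 -128 -120 -112 -104  -96  -88  -80  -72  -64  -56  -48  -40  -32  -24  -16   -8    0
u -64   -2   -2   30   31   30   29   32   31   30   29   31   31   30   30   31   32   30   30   31    5   30
u -48    1    1   29   31   33   29   32   31   31   31   31   29   30   29   32   33   34   32   32    6   28
u -32   -1   -3   34   30   34   29   31   32   31   31   34   30   33   33   31   33   30   33   30    5   32
u -16   -2   -3    9   29   31   30   34   30   30   32   31   31   28   30   33   33   31   32   31    1   29
u   0    0    1   35   16   28    6   17   19   18    4   16   32    4    5   17    5    5    3    6    6   31
```

Request:
apply_moves --plan '[100, -1.5, -2, 30, 0, 0, 0, 100, -1.5, -2, 50, 0, 0, 0, 100, -1.5, -2, 58, 0, 0, 0, 100, -1.5, -2, 60, 0, 0, 0, 100, -1.5, -2, 60, 0, 0, 0, 50, -1.5, -2, 60, 0, 0, 0, 50, -1.5, -2, 60, 0, 0, 0, 50, -1.5, -2, 60, 0, 0, 0, 50, -1.5, -2, 60, 0, 0, 0]' --grip_force 20

```text
time_s: 30.78
ee_pos: [0.4151, -0.3609, 0.0036]
orientation: [0.708, 0.706, -0.001, -0.0]
force: [-0.1, 0.1, 1.4]
opening: 0.653
```

Run:
```python
from h import *
s=st()
rel(*tr(55,-71),75,3.85)
```

```text
30.77 [ 0.4151 -0.3609  0.0036] [[0.003, 1.0, -0.001], [1.0, -0.003, -0.001], [-0.001, -0.001, -1.0]] [-0.1  0.1  1.4] 0.652943180576994 [ 0.52  0.62  0.18  1.95 -0.18  0.59  0.82]
target [632.9 -61.3  75.    3.8] -> rel [300.1 216.9 -72. ] [-0.001  0.001 -0.07 ]
```

Request:
apply_moves --plan '[50, 0, 0, -15, 0, 0, 0, 50, 0, 0, -45, 0, 0, 0, 50, 10, 7, -72, 0, 0, 0, 50, 40, 29, -75, 0, 0, -0.01, 50, 75, 54, -75, 0, 0, -0.02, 50, 112, 81, -75, 0, 0, -0.03, 50, 150, 108, -75, 0, 0, -0.04, 50, 187, 135, -75, 0, 0, -0.05, 50, 225, 162, -75, 0, 0, -0.06, 50, 260, 188, -75, 0, 0, -0.07, 50, 285, 206, -75, 0, 0, -0.07, 50, 300, 217, -75, 0, 0, -0.07]'

```text
time_s: 32.28
ee_pos: [0.634, -0.0593, 0.0787]
orientation: [0.682, 0.731, -0.0, -0.0]
force: [-0.7, -0.2, -1.3]
opening: 0.652
```

Request:
apply_moves --plan '[50, 0, 0, 0, 0, 0, 0]'

```text
time_s: 32.4
ee_pos: [0.6343, -0.0583, 0.0791]
orientation: [0.681, 0.732, -0.0, -0.0]
force: [-0.6, -0.3, -1.4]
opening: 0.66
```

Run:
```python
from h import *
s=st();rel(*tr(55,-71),9,3.85)
for n in("side","top"):
    im,W=cloud(n)
    a=np.radians(3.85);c,sn=np.cos(a),np.sin(a)
    P=W.reshape(-1,3)*1000;d=P[:,:2]-(573.3,5.8);U=d[:,0]*c+d[:,1]*sn;V=-d[:,0]*sn+d[:,1]*c
    k=(P[:,2]>62)&(P[:,2]<108)&(abs(U-55)<26)&(abs(V+73)<75)
    # lower box body: top face at 62+26..
    for v in range(-148,4,4):
        q=P[k&(abs(V-v)<2),2]; print(v,len(q),np.round(np.percentile(q,[5,50,95])) if len(q) else '',end=' | ')
    print()
    cv2.imwrite(f"pics/{n}5.png",im[130:250,190:350].repeat(4,0).repeat(4,1))
```

```text
32.4 [ 0.6343 -0.0583  0.0791] [[-0.071, 0.997, -0.001], [0.997, 0.071, -0.0], [-0.0, -0.001, -1.0]] [-0.6 -0.3 -1.4] 0.6604184404305422 [-0.06  0.61  0.16  1.71 -0.12  0.83  0.22]
target [632.9 -61.3   9.    3.8] -> rel [-3.  -1.6 70.1] [-0.001  0.     0.004]
-148 0  | -144 0  | -140 3 [83. 86. 91.] | -136 88 [ 78.  90. 101.] | -132 48 [ 77.  93. 102.] | -128 14 [100. 101. 103.] | -124 17 [100. 102. 104.] | -120 14 [ 99. 102. 103.] | -116 16 [100. 102. 103.] | -112 12 [100. 102. 103.] | -108 16 [100. 101. 104.] | -104 12 [100. 102. 103.] | -100 13 [100. 102. 103.] | -96 15 [100. 101. 104.] | -92 9 [ 99. 100. 102.] | -88 19 [100. 101. 103.] | -84 12 [101. 102. 104.] | -80 10 [ 99. 101. 103.] | -76 15 [100. 101. 103.] | -72 12 [100. 102. 103.] | -68 13 [100. 101. 103.] | -64 13 [100. 102. 104.] | -60 12 [ 99. 101. 103.] | -56 10 [100. 101. 104.] | -52 11 [100. 102. 104.] | -48 11 [ 99. 102. 104.] | -44 13 [ 99. 102. 104.] | -40 8 [100. 102. 104.] | -36 9 [100. 102. 103.] | -32 10 [ 99. 101. 104.] | -28 6 [101. 102. 103.] | -24 5 [101. 102. 103.] | -20 9 [100. 102. 104.] | -16 3 [101. 101. 101.] | -12 0  | -8 0  | -4 0  | 0 0  | 
-148 0  | -144 0  | -140 0  | -136 2 [99. 99. 99.] | -132 25 [ 97. 100. 105.] | -128 28 [ 97. 102. 106.] | -124 24 [100. 101. 106.] | -120 31 [ 95. 101. 106.] | -116 24 [ 97. 102. 105.] | -112 29 [ 96. 100. 104.] | -108 26 [ 97. 101. 106.] | -104 27 [ 95. 100. 106.] | -100 10 [ 97. 102. 105.] | -96 1 [94. 94. 94.] | -92 0  | -88 0  | -84 0  | -80 0  | -76 0  | -72 0  | -68 0  | -64 0  | -60 0  | -56 0  | -52 0  | -48 0  | -44 0  | -40 0  | -36 0  | -32 0  | -28 0  | -24 0  | -20 0  | -16 0  | -12 0  | -8 0  | -4 0  | 0 0  |
```

View pics/side5.png

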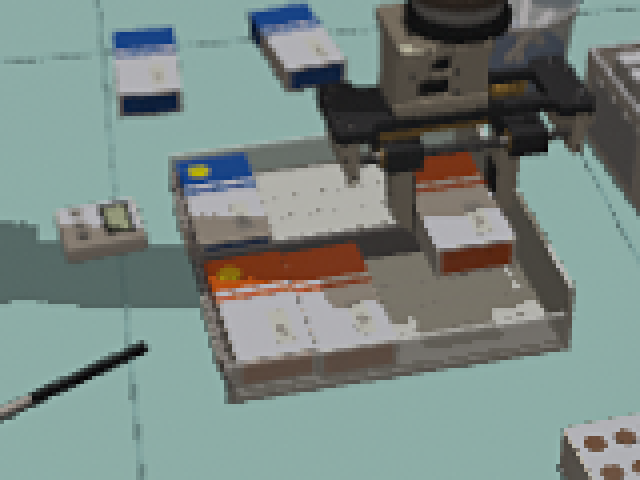

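Request:
apply_moves --plan '[50, 0, -1, 20, 0, 0, 0.004, 50, 0, -1, 40, 0, 0, 0.004, 50, 0, -1, 55, 0, 0, 0.004, 50, 0, -1, 64, 0, 0, 0.004, 50, 0, -1, 68, 0, 0, 0.004, 50, 0, -1, 69.5, 0, 0, 0.004, 50, 0, -1, 70, 0, 0, 0.004, 50, 0, -1, 70, 0, 0, 0.004]'

```text
time_s: 33.5
ee_pos: [0.6327, -0.0608, 0.0095]
orientation: [0.684, 0.73, -0.001, 0.0]
force: [1.1, 0.4, -0.3]
opening: 0.65
```

```bash
python3 - <<'E' 2>/dev/null
from h import *
s=st();im,W=cloud("side");heights(W,range(16,96,8),range(-160,8,8))
E
```

```text
33.5 [ 0.6327 -0.0608  0.0095] [[-0.065, 0.998, -0.0], [0.998, 0.065, -0.001], [-0.001, -0.0, -1.0]] [ 1.1  0.4 -0.3] 0.6503541629241918 [-0.05  0.71  0.14  1.73 -0.14  0.71  0.23]
v: -160 -152 -144 -136 -128 -120 -112 -104  -96  -88  -80  -72  -64  -56  -48  -40  -32  -24  -16   -8    0
u  16   -1   15   20  nan  nan  363  373  393  140  213  237  244  254  176  175  174   91    3    5    6   11
u  24   -1   16   17   28   31  369  388  372  247  246  201  331  185  184  180  176  175  nan  nan    3  nan
u  32    0   18   31   31   31  373  408  285  234  170  324  464   33   32   33  nan  nan  nan  nan  nan  nan
u  40    1   12   31   31  367  377  406  256  121  147  149  457   32   34   32   31  nan  nan  nan  nan  nan
u  48    1   19    7   31  369  379  318  232  124  139  441   32   31   32   32   32   32   29  nan  nan  nan
u  56    1   17   15   32  373  391  282  231  123  126  234   32   33   32   34  237   33   33  nan   31   29
u  64   -1   13   24   31  374  393  272  234  123  137   32   32   32   32   34   33   32   31  nan   28   27
u  72   -1   17   12   32  373  388  323  253  126  102   34   33   33   32  422  230   33  nan  nan   30   30
u  80    1   11   31   32  366  375   33  271  209  118   33   32  221   33  414   33   34  nan  nan   30   28
u  88   -1   16   22   26  377  372   94   91  239  220   51   78   58  257  118  223   30   31  nan   28   28
```

Flat at z≈31-33 in the lane. Release, rise, check.

Request:
apply_moves --plan '[72, 0, 0, 0, 0, 0, 0, 72, 0, 0, 0, 0, 0, 0, 72, 0, 0, 0, 0, 0, 0, 72, 0, 0, -15, 0, 0, 0, 72, 0, 0, -45, 0, 0, 0, 0, 0, 0, -55, 0, 0, 0, 0, 0, 0, -55, 0, 0, 0, 0, 0, 0, -55, 0, 0, 0, 0, 0, 0, -55, 0, 0, 0, 0, 0, 0, -55, 0, 0, 0, 0, 0, 0, -55, 0, 0, 0]'

```text
time_s: 34.92
ee_pos: [0.6324, -0.0608, 0.064]
orientation: [0.684, 0.73, -0.001, -0.0]
force: [-0.5, 0.2, 0.4]
opening: 0.118
```

```bash
python3 - <<'E' 2>/dev/null
from h import *
s=st();im,W=cloud("side");heights(W,range(-8,104,8),range(-160,8,8));rel(*tr(62,-70),36,3.85)
E
```

```text
34.92 [ 0.6324 -0.0608  0.064 ] [[-0.065, 0.998, -0.001], [0.998, 0.065, -0.001], [-0.001, -0.001, -1.0]] [-0.5  0.2  0.4] 0.11762451922737799 [-0.06  0.63  0.15  1.72 -0.13  0.8   0.22]
v: -160 -152 -144 -136 -128 -120 -112 -104  -96  -88  -80  -72  -64  -56  -48  -40  -32  -24  -16   -8    0
u  -8   -0   20   17   30   31   31   31  457  471  523  533  173  360  172   33   30   31   31   30   26   29
u   0    1   18   16   32   30   30   29  459  491  518  528  535  539  173  173  nan  nan  nan   29   24   29
u   8   -0   13   14  nan  nan  nan  424  445  207  211  230  223  211  202  200  114  117    6    5   17   23
u  16    0   10   17  nan  nan  420  430  447  186  262  313  329  290  225    6  119    5    4    4   19   12
u  24    1   18   19   30   30  423  437  453  280  301  304  279   31  217   22   22   20    7   13   14   21
u  32    0   10   22   31   31  425  456  304  302  202  102  101   33   30   32   28   31   31   31   30   31
u  40   -1   14   19   31  222  429  461  310  202  185   99  498   31   30   32   31   30   31   31   32   29
u  48    1   19    8   32  427  430  332  304  177  187   97   32   31   32   31   30   31   31   32   29   29
u  56    1   10   32   31  428  414  324  303  176  189   32   32   31   31   33  489  262   30   29  nan   29
u  64   -0   13   24   32  427  447  310  294  175  165   93   81   94   30  256  481   31  nan  nan  nan  nan
u  72   -0   16   21   31  423  441  272  298  172  180   92   31   30   33  469  255   32   31   32   31  nan
u  80    0   13   22   32  422  432  136  299  265  115   99   32   30   31  466   31  473  nan  nan   29   29
u  88   -1   22   18   29  424  425  153  145  284  311  238  242  346  168  460  250  nan  nan  nan  nan  nan
u  96    0   16   12  nan  nan  nan    6  144  164  269  259  120  446  170  172    7    6    6    5   12  nan
target [639.9 -59.9  36.    3.8] -> rel [ 0.4  7.5 28.1] [-0.001  0.001 -0.003]
```

Request:
apply_moves --plan '[0, 0, 7, 10, 0, 0, 0, 0, 0, 7, 22, 0, 0, 0, 0, 0, 7, 28, 0, 0, 0, 0, 0, 7, 31, 0, 0, 0, 0, 0, 7, 32.5, 0, 0, 0, 0, 0, 7, 33.7, 0, 0, 0, 0, 0, 7, 33.7, 0, 0, 0]'

```text
time_s: 35.85
ee_pos: [0.6396, -0.0604, 0.0314]
orientation: [0.684, 0.73, -0.001, 0.0]
force: [-2.8, 0.2, 4.3]
opening: 0.004
```

Request:
apply_moves --plan '[0, 0, 0, 1.5, 0, 0, 0, 0, 0, -4, 1.5, 0, 0, 0, 0, 0, -9, 1.5, 0, 0, 0, 0, 0, -14, 1.5, 0, 0, 0, 0, 0, -19, 1.5, 0, 0, 0, 0, 0, -24, 1.5, 0, 0, 0, 0, 0, -28, 1.5, 0, 0, 0, 0, 0, -32, 1.5, 0, 0, 0, 0, 0, -36, 1.5, 0, 0, 0, 0, 0, -40, 1.5, 0, 0, 0, 0, 0, -41, 1.5, 0, 0, 0, 0, 0, -41, 1.5, 0, 0, 0]'

```text
time_s: 37.35
ee_pos: [0.601, -0.0632, 0.0313]
orientation: [0.684, 0.73, 0.001, 0.002]
force: [2.4, 0.2, 7.3]
opening: 0.004
```

```bash
python3 - <<'E' 2>/dev/null
from h import *
s=st();im,W=cloud("top");lanes(W);boxes(im,W)
E
```

```text
37.35 [ 0.601  -0.0632  0.0313] [[-0.065, 0.998, 0.004], [0.998, 0.065, -0.001], [-0.002, 0.004, -1.0]] [2.4 0.2 7.3] 0.003617844652127726 [-0.05  0.64  0.15  1.81 -0.13  0.7   0.23]
28 ............................................................... 
53 ..............................................................# [123. 123.]
93 ........#+######..............................................+ [-93.  74.]
118 +###############............................................... [-121.  -66.]
-118 +#############################################+................ [-121.   56.]
-93 ################......+++#++#.................................. [-122.  -15.]
-53 ###############+............................................... [-122.  -67.]
-28 ............................................................... 
[354. 135.] 1426 rect [ 713.3 -331.9] [ 77.6 167.3] 5.7 z 37.0 or/bl 150 0 colc [ 715. -336.]
[275. 198.] 1358 rect [577.9 -87.5] [258.1 106.8] 3.8 z 31.0 or/bl 57 0 colc [480. -55.]
[193. 197.] 615 rect [567.3  90.2] [255.7 129.5] 3.9 z 31.4 or/bl 0 211 colc [474. 120.]
[117. 185.] 843 rect [574.2 354.4] [ 59.6 127.9] 10.1 z 26.3 or/bl 0 302 colc [568. 391.]
[124. 236.] 912 rect [425.7 333.5] [130.1  58. ] 89.8 z 26.6 or/bl 0 294 colc [427. 370.]
```

Request:
apply_moves --plan '[0, 0, -3, 1.6, 0, 0, 0, 0, 0, -6, 1.6, 0, 0, 0, 0, 0, -9, 1.6, 0, 0, 0, 0, 0, -10, 1.6, 0, 0, 0, 0, 0, -10, 1.6, 0, 0, 0, 0, 0, -10, -15, 0, 0, 0, 0, 0, -10, -60, 0, 0, 0, 40, 0, -10, -100, 0, 0, 0, 80, 40, -10, -110, 0, 0, 0, 100, 80, -10, -110, 0, 0, 0, 100, 120, -10, -110, 0, 0, 0, 100, 120, -10, -110, 0, 0, 0]'

```text
time_s: 38.9
ee_pos: [0.5813, 0.061, 0.1413]
orientation: [0.681, 0.732, 0.001, 0.001]
force: [-0.4, -0.1, -0.2]
opening: 0.499
```

```bash
python3 - <<'E' 2>/dev/null
from h import *
s=st();im,W=cloud("top");lanes(W);boxes(im,W);rel(574.3,354.5,60,10);cv2.imwrite("pics/t6.png",im[120:260,90:300].repeat(3,0).repeat(3,1))
E
```

```text
38.9 [0.5813 0.061  0.1413] [[-0.071, 0.997, 0.003], [0.997, 0.071, 0.001], [0.001, 0.003, -1.0]] [-0.4 -0.1 -0.2] 0.4992141871313361 [-0.26  0.45  0.15  1.81 -0.08  0.88 -0.01]
28 .###############............................................... [-121.  -64.]
53 ###############................................................ [-123.  -68.]
93 ###############................................................ [-123.  -68.]
118 ............................................................... 
-118 .#############################################+................ [-121.   56.]
-93 +#############################################................. [-122.   56.]
-53 +#############################################................. [-121.   56.]
-28 ##############################################................. [-121.   55.]
[354. 135.] 1419 rect [ 713.5 -331.5] [ 77.2 167. ] 5.5 z 36.9 or/bl 152 0 colc [ 716. -336.]
[243. 169.] 412 rect [576.7 -46.8] [256.7 190.1] 4.3 z 30.4 or/bl 0 0 colc None
[264. 194.] 2943 rect [560.4 -73.5] [220.9 137.4] 3.9 z 30.8 or/bl 880 0 colc [541. -30.]
[117. 185.] 842 rect [574.1 355.1] [ 59.5 127.2] 10.5 z 26.2 or/bl 0 300 colc [567. 391.]
[218. 219.] 686 rect [471.8  59.6] [64.9 97.2] 6.4 z 30.7 or/bl 0 52 colc [466.  96.]
[124. 236.] 907 rect [425.8 333.9] [129.9  58.1] 89.9 z 26.4 or/bl 0 292 colc [427. 370.]
[245. 370.] 305 rect [ 31.8 -16.9] [156.5  85.7] 61.0 z 27.3 or/bl 0 0 colc None
target [574.3 354.5  60.   10. ] -> rel [296.4  12.7  81. ] [ 0.003  0.001 -0.106]
```

View pics/t6.png

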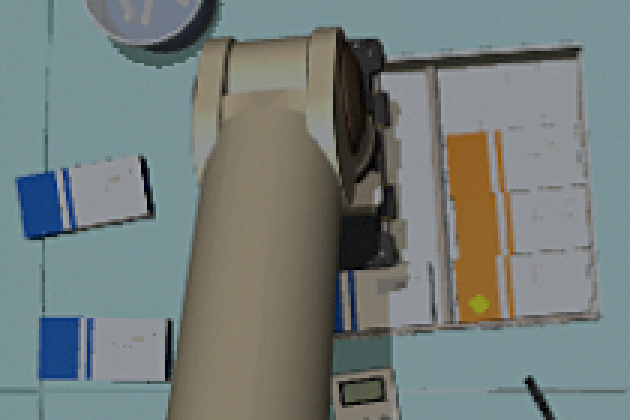

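Request:
apply_moves --plan '[100, 50, 2, 0, 0, 0, -0.03, 100, 105, 5, 0, 0, 0, -0.06, 100, 160, 7, 0, 0, 0, -0.09, 100, 215, 10, 10, 0, 0, -0.106, 100, 260, 12, 30, 0, 0, -0.106, 100, 288, 13, 50, 0, 0, -0.106, 100, 296, 13, 70, 0, 0, -0.106, 100, 296, 13, 78, 0, 0, -0.106, 100, 296, 13, 80, 0, 0, -0.106, 100, 296, 13, 80, 0, 0, -0.106]'

```text
time_s: 40.2
ee_pos: [0.5758, 0.3523, 0.0616]
orientation: [0.644, 0.765, 0.001, 0.002]
force: [0.3, 0.4, -0.7]
opening: 1.001
```

```bash
python3 - <<'E' 2>/dev/null
from h import *
s=st();im,W=cloud("top");boxes(im,W);lanes(W);rel(574.2,354.8,3,10)
E
```

```text
40.2 [0.5758 0.3523 0.0616] [[-0.171, 0.985, 0.004], [0.985, 0.171, -0.001], [-0.002, 0.004, -1.0]] [ 0.3  0.4 -0.7] 1.0013435122121825 [-0.64  0.69  0.07  1.61 -0.05  0.84 -0.38]
[354. 135.] 1415 rect [ 714.2 -331.5] [ 77.6 167.4] 4.9 z 37.3 or/bl 150 0 colc [ 716. -336.]
[264. 192.] 3047 rect [578.5 -72.2] [256.6 137.5] 3.8 z 31.0 or/bl 881 0 colc [541. -30.]
[236. 181.] 300 rect [574.4   6. ] [257.1  38.5] 9.4 z 29.7 or/bl 0 0 colc None
[207. 209.] 1283 rect [565.5  87.3] [256.8 135.7] 4.4 z 31.2 or/bl 0 271 colc [471. 116.]
[127. 183.] 450 rect [579.8 325.7] [59.6 67.4] 10.2 z 26.5 or/bl 0 9 colc [577. 292.]
[124. 236.] 911 rect [425.9 333.3] [130.7  58. ] 90.0 z 26.5 or/bl 0 296 colc [427. 369.]
[243. 370.] 324 rect [34.2 -8.8] [158.   89.2] 70.6 z 26.7 or/bl 0 0 colc None
28 .###############............................................... [-122.  -64.]
53 ################..............................................+ [-123.  -65.]
93 ################............................................... [-122.  -65.]
118 +###############............................................... [-121.  -66.]
-118 +#############################################+................ [-121.   56.]
-93 ##############################################................. [-122.   56.]
-53 .#############################################................. [-121.   55.]
-28 ##############################################................. [-122.   55.]
target [574.2 354.8   3.   10. ] -> rel [ 2.2 -1.4 58.9] [ 0.004  0.002 -0.002]
```

Request:
apply_moves --plan '[100, 2.2, -1.4, 30, 0, 0, 0, 100, 2.2, -1.4, 50, 0, 0, 0, 100, 2.2, -1.4, 57, 0, 0, 0, 100, 2.2, -1.4, 58.5, 0, 0, 0, 100, 2.2, -1.4, 58.5, 0, 0, 0, 50, 2.2, -1.4, 58.5, 0, 0, 0, 50, 2.2, -1.4, 58.5, 0, 0, 0, 50, 2.2, -1.4, 58.5, 0, 0, 0, 50, 2.2, -1.4, 58.5, 0, 0, 0]' --grip_force 20

```text
time_s: 41.38
ee_pos: [0.5743, 0.3548, 0.0036]
orientation: [0.644, 0.765, 0.001, 0.002]
force: [0.3, -0.2, 2.0]
opening: 0.652
```

Run:
```python
from h import *
s=st()
rel(*tr(-5,73),75,3.85)
```

```text
41.38 [0.5743 0.3548 0.0036] [[-0.172, 0.985, 0.004], [0.985, 0.172, -0.001], [-0.001, 0.004, -1.0]] [ 0.3 -0.2  2. ] 0.6517953410121544 [-0.64  0.77  0.06  1.62 -0.06  0.75 -0.38]
target [563.4  78.3  75.    3.8] -> rel [-270.7  -57.9  -71.3] [0.004 0.001 0.105]
```

Request:
apply_moves --plan '[50, 0, 0, -15, 0, 0, 0, 50, 0, 0, -45, 0, 0, 0, 50, -10, -2, -70, 0, 0, 0, 50, -40, -9, -71, 0, 0, 0.02, 50, -75, -16, -71, 0, 0, 0.03, 50, -110, -24, -71, 0, 0, 0.05, 50, -145, -31, -71, 0, 0, 0.06, 50, -180, -38, -71, 0, 0, 0.08, 50, -215, -46, -71, 0, 0, 0.09, 50, -245, -52, -71, 0, 0, 0.1, 50, -263, -56, -71, 0, 0, 0.105, 50, -271, -58, -71, 0, 0, 0.105]'

```text
time_s: 42.88
ee_pos: [0.5636, 0.0772, 0.0753]
orientation: [0.683, 0.73, 0.001, 0.002]
force: [0.4, 0.3, -0.9]
opening: 0.651
```

Request:
apply_moves --plan '[50, 0, 0, 0, 0, 0, 0, 50, 0, 0, 0, 0, 0, 0]'

```text
time_s: 43.12
ee_pos: [0.5637, 0.0787, 0.0754]
orientation: [0.683, 0.731, 0.002, 0.002]
force: [-0.7, 0.8, -1.3]
opening: 0.65
```

```bash
cat >> h.py <<'E'
def held(u0,v0,z=(88,108)):
    """extent in v of the top face of the held box"""
    a=np.radians(3.85);c,sn=np.cos(a),np.sin(a)
    for n in("side","top"):
        im,W=cloud(n);P=W.reshape(-1,3)*1000;d=P[:,:2]-(573.3,5.8);U=d[:,0]*c+d[:,1]*sn;V=-d[:,0]*sn+d[:,1]*c
        k=(P[:,2]>z[0])&(P[:,2]<z[1])&(abs(U-u0)<24)&(abs(V-v0)<80)
        h,e=np.histogram(V[k],np.arange(v0-80,v0+81,4));print(n,[(int(x+2),int(y)) for x,y in zip(e,h) if y],"z lo/hi v",np.median(P[k&(V<v0-30),2]),np.median(P[k&(V>v0+30),2]))
    p=np.array(bot.get_state()["ee_pos"])*1000-(573.3,5.8,0);print("tcp u,v",p[0]*c+p[1]*sn,-p[0]*sn+p[1]*c)
E
python3 - <<'E' 2>/dev/null
from h import *
s=st();rel(*tr(-5,73),9,3.85);held(-5,73)
E
```

```text
43.12 [0.5637 0.0787 0.0754] [[-0.068, 0.998, 0.005], [0.998, 0.068, 0.0], [-0.0, 0.005, -1.0]] [-0.7  0.8 -1.3] 0.6495256277223064 [-0.27  0.52  0.11  1.89 -0.08  0.73 -0.05]
target [563.4  78.3   9.    3.8] -> rel [-0.4 -0.7 66.4] [0.005 0.    0.001]
side [(7, 26), (11, 27), (15, 11), (19, 14), (23, 7), (27, 10), (31, 11), (35, 11), (39, 10), (43, 6), (47, 15), (51, 7), (55, 12), (59, 9), (63, 9), (67, 8), (71, 13), (75, 8), (79, 7), (83, 10), (87, 10), (91, 10), (95, 9), (99, 9), (103, 5), (107, 10), (111, 11), (115, 4), (119, 10), (123, 6), (127, 5), (131, 7), (135, 2), (139, 1)] z lo/hi v 97.5002674256325 98.3515489058983
top [(11, 22), (15, 23), (19, 27), (23, 27), (27, 24), (31, 22), (35, 25), (39, 26), (43, 26), (47, 24), (51, 18)] z lo/hi v 97.45855890448469 nan
tcp u,v -4.741938485618552 73.30316476510643
```

Request:
apply_moves --plan '[50, 0.5, 0, 20, 0, 0, 0, 50, 0.5, 0, 40, 0, 0, 0, 50, 0.5, 0, 53, 0, 0, 0, 50, 0.5, 0, 61, 0, 0, 0, 50, 0.5, 0, 64.5, 0, 0, 0, 50, 0.5, 0, 66, 0, 0, 0, 50, 0.5, 0, 66.5, 0, 0, 0, 50, 0.5, 0, 66.5, 0, 0, 0]'

```text
time_s: 44.22
ee_pos: [0.5642, 0.0791, 0.0091]
orientation: [0.683, 0.731, 0.002, 0.002]
force: [-0.4, 0.1, -1.2]
opening: 0.645
```

```bash
python3 - <<'E' 2>/dev/null
from h import *
s=st();im,W=cloud("top");heights(W,range(-48,40,8),range(0,152,8))
E
```

```text
44.23 [0.5642 0.0791 0.0091] [[-0.068, 0.998, 0.006], [0.998, 0.068, 0.0], [-0.0, 0.006, -1.0]] [-0.4  0.1 -1.2] 0.6445903757656197 [-0.26  0.63  0.09  1.91 -0.09  0.61 -0.04]
v:    0    8   16   24   32   40   48   56   64   72   80   88   96  104  112  120  128  136  144
u -48   30    9    5    5  422  176  177  499  506  505  510  504  497  488  475  447  nan  nan  nan
u -40   29    4    5    4  398  176  325  486  497  499  497  493  490  477  465  448  nan  nan  nan
u -32   30    8   26  372  408  176  215  477  480  486  486  483  475  467  450  450  nan  nan  nan
u -24   29    5   30  380  413  238  224  467  473  473  476  470  464  454  449  449  nan  nan  nan
u -16   27    8   32  384  417  227  113  457  463  464  461  461  455  446  447  446  nan  nan  nan
u  -8   27    8   31  381  413  226   92  445  451  452  450  449  445  440  441  440  nan  nan  nan
u   0   31    5   31  388  412  224  263  435  439  441  441  433  433  431  434  434  nan  nan  nan
u   8   28    8   33  382  403  222   96  427  431  428  428  414  416  420  425  425  nan  nan  nan
u  16   27    5   31  380  403  420   89  409  409  410  409  408  409  410  415  416  nan  nan  nan
u  24   29    8   31   35  395  407   94  403  401  403  403  400  401  402  408  406  nan  nan  nan
u  32   31    5    7    6  384   98  109  390  391  393  392  391  390  390  398  395  nan  nan  nan
```

Request:
apply_moves --plan '[72, 0, 0, 0, 0, 0, 0, 72, 0, 0, 0, 0, 0, 0, 72, 0, 0, 0, 0, 0, 0, 72, 0, 0, -15, 0, 0, 0, 72, 0, 0, -45, 0, 0, 0, 0, 0, 0, -55, 0, 0, 0, 0, 0, 0, -55, 0, 0, 0, 0, 0, 0, -55, 0, 0, 0, 0, 0, 0, -55, 0, 0, 0, 0, 0, 0, -55, 0, 0, 0, 0, 0, 0, -55, 0, 0, 0]'

```text
time_s: 45.65
ee_pos: [0.5637, 0.0791, 0.0637]
orientation: [0.683, 0.731, 0.002, 0.002]
force: [0.6, 0.0, 0.5]
opening: 0.12
```

```bash
python3 - <<'E' 2>/dev/null
from h import *
s=st();im,W=cloud("side");heights(W,range(-40,40,8),range(0,152,8));rel(*tr(2,73),31.4,3.85)
E
```

```text
45.65 [0.5637 0.0791 0.0637] [[-0.068, 0.998, 0.005], [0.998, 0.068, -0.0], [-0.0, 0.005, -1.0]] [0.6 0.  0.5] 0.12047347679590169 [-0.27  0.54  0.11  1.89 -0.08  0.71 -0.05]
v:    0    8   16   24   32   40   48   56   64   72   80   88   96  104  112  120  128  136  144
u -40   29  nan  nan  453  458  227  209  304  313  330  189  224    7  117    4    3    4    9   27
u -32   29   30   32  442  406  273  301  208   28  109   18   24   31   23   23   30   16   20   27
u -24   27   29  424  440  457  310  244  189  100   56   62   32   31   31   31   31   30   31   33
u -16   30   30  423  448  359  292  174  193   96   31   31   30   30   31   31   32   33   33   31
u  -8   31   29  423  444  347  274  181  186   89   32   32   32   31   32   30   31   31  nan  nan
u   0   29   32  430  418  355  301  175  162   98   92   84   31   31   31   31  nan  nan  nan  nan
u   8   28   29  421  430  360  301  174  182   96   48   32   31   31   32   31   32   31  nan   32
u  16   30   27  426  427  425  289  246  109   98   31   32   30   31   32   31  nan   30   30  nan
u  24   27   27   32  427  441  151  302  244  237   30   32  164  158   31   31   32  nan  nan  nan
u  32   29  nan  nan  426  432  146  166  272  270  240  239  163  167  nan  nan  nan  nan  nan   17
target [570.4  78.8  31.4   3.8] -> rel [-0.8  6.5 32.4] [0.005 0.    0.001]
```

Flat. Press and drag.

Request:
apply_moves --plan '[0, 0, 7, 10, 0, 0, 0, 0, 0, 7, 22, 0, 0, 0, 0, 0, 7, 28, 0, 0, 0, 0, 0, 7, 31, 0, 0, 0, 0, 0, 7, 32.3, 0, 0, 0, 0, 0, 7, 33.4, 0, 0, 0, 0, 0, 7, 33.4, 0, 0, 0]'

```text
time_s: 46.58
ee_pos: [0.5709, 0.0795, 0.0313]
orientation: [0.683, 0.731, 0.002, 0.002]
force: [-2.0, -0.4, 6.0]
opening: 0.006
```

Request:
apply_moves --plan '[0, 0, 0, 1.5, 0, 0, 0, 0, 0, -4, 1.6, 0, 0, 0, 0, 0, -9, 1.6, 0, 0, 0, 0, 0, -14, 1.6, 0, 0, 0, 0, 0, -19, 1.6, 0, 0, 0, 0, 0, -24, 1.6, 0, 0, 0, 0, 0, -29, 1.6, 0, 0, 0, 0, 0, -34, 1.6, 0, 0, 0, 0, 0, -39, 1.6, 0, 0, 0, 0, 0, -43, 1.6, 0, 0, 0, 0, 0, -45, 1.6, 0, 0, 0, 0, 0, -45, 1.6, 0, 0, 0]'

```text
time_s: 48.08
ee_pos: [0.5291, 0.0769, 0.0313]
orientation: [0.683, 0.731, 0.004, 0.004]
force: [2.5, 0.1, 7.6]
opening: 0.006
```

```bash
python3 - <<'E' 2>/dev/null
from h import *
s=st();im,W=cloud("top");lanes(W);boxes(im,W);rel(425.8,333.5,60,0)
E
```

```text
48.08 [0.5291 0.0769 0.0313] [[-0.068, 0.998, 0.012], [0.998, 0.068, 0.001], [0.0, 0.012, -1.0]] [2.5 0.1 7.6] 0.005662792101680013 [-0.27  0.54  0.1   1.99 -0.09  0.6  -0.05]
28 .##############################................................ [-121.   -5.]
53 ++##############+#++#+##+#+#+#................................. [-121.   -8.]
93 ..............................................................+ [123. 123.]
118 ............................................................... 
-118 +#############################################................. [-121.   55.]
-93 ##############################################................. [-122.   56.]
-53 ##############################################................. [-121.   56.]
-28 ##############################################................. [-122.   55.]
[354. 135.] 1418 rect [ 713.2 -331.5] [ 77.7 167.4] 6.0 z 37.1 or/bl 149 0 colc [ 715. -335.]
[262. 191.] 3342 rect [577.  -51.5] [257.1 179. ] 3.9 z 30.9 or/bl 882 0 colc [541. -30.]
[227. 208.] 592 rect [504.9  34. ] [125.8  42.9] 2.9 z 30.8 or/bl 0 0 colc None
[124. 236.] 906 rect [425.8 333.6] [130.   58.1] 89.9 z 26.1 or/bl 0 290 colc [427. 371.]
[245. 369.] 303 rect [ 38.6 -16.3] [159.6  74.1] 63.7 z 26.9 or/bl 0 0 colc None
target [425.8 333.5  60.    0. ] -> rel [263.  -85.3 -29.5] [ 0.011 -0.001  0.068]
```

Request:
apply_moves --plan '[0, 0, 0, -15, 0, 0, 0, 30, 0, 0, -55, 0.01, 0, 0, 60, 20, -6, -80, 0.01, 0, 0.01, 100, 65, -20, -80, 0.01, 0, 0.02, 100, 110, -35, -80, 0.011, 0, 0.04, 100, 155, -50, -75, 0.011, 0, 0.05, 100, 200, -65, -60, 0.011, 0, 0.068, 100, 240, -78, -45, 0.011, 0, 0.068, 100, 260, -84, -32, 0.011, 0, 0.068, 100, 263, -85, -30, 0.011, 0, 0.068, 100, 263, -85, -30, 0.011, 0, 0.068]'

```text
time_s: 49.5
ee_pos: [0.427, 0.3317, 0.0605]
orientation: [0.708, 0.706, 0.0, 0.0]
force: [-0.2, 0.1, -0.2]
opening: 0.99
```

```bash
python3 - <<'E' 2>/dev/null
from h import *
s=st();im,W=cloud("top");boxes(im,W);lanes(W);rel(425.8,333.5,3,0)
im,W=cloud("side");P=W.reshape(-1,3)*1000;k=(P[:,2]>21)&(P[:,2]<30)&(abs(P[:,0]-426)<60)&(abs(P[:,1]-333)<90);print(k.sum(),np.percentile(P[k],[1,99],axis=0))
E
```

```text
49.5 [0.427  0.3317 0.0605] [[0.002, 1.0, 0.001], [1.0, -0.002, -0.001], [-0.001, 0.001, -1.0]] [-0.2  0.1 -0.2] 0.9895582403987996 [-0.76  0.5   0.06  1.96 -0.05  0.68 -0.67]
[354. 135.] 1424 rect [ 713.9 -332. ] [ 78.  167.8] 5.7 z 37.1 or/bl 150 0 colc [ 715. -335.]
[261. 191.] 3350 rect [575.6 -50.6] [258.7 180.9] 3.9 z 30.9 or/bl 882 0 colc [541. -30.]
[208. 204.] 2216 rect [565.6  85.5] [257.  138.7] 4.2 z 31.0 or/bl 0 578 colc [501. 117.]
[134. 236.] 501 rect [425.8 303.4] [70.8 57.7] 89.9 z 26.3 or/bl 0 9 colc [419. 269.]
[245. 370.] 312 rect [ 33.3 -13.1] [150.7  87.8] 63.6 z 26.0 or/bl 0 0 colc None
28 .##############################................................ [-121.   -5.]
53 ###############################................................ [-122.   -5.]
93 ###############################...............................+ [-122.   -5.]
118 +##############################................................ [-121.   -6.]
-118 .#############################################................. [-121.   56.]
-93 ##############################################................. [-122.   56.]
-53 ##############################################................. [-121.   56.]
-28 ##############################################................. [-120.   55.]
target [425.8 333.5   3.    0. ] -> rel [ 2.  -1.7 57.8] [ 0.001  0.    -0.003]
238 [[399.38688961 266.61541879  21.26885391]
 [455.3993613  389.83097765  29.59568191]]
```

Request:
apply_moves --plan '[100, 1, -1.7, 30, 0, 0, 0, 100, 1, -1.7, 50, 0, 0, 0, 100, 1, -1.7, 56, 0, 0, 0, 100, 1, -1.7, 57.5, 0, 0, 0, 100, 1, -1.7, 57.5, 0, 0, 0, 50, 1, -1.7, 57.5, 0, 0, 0, 50, 1, -1.7, 57.5, 0, 0, 0, 50, 1, -1.7, 57.5, 0, 0, 0, 50, 1, -1.7, 57.5, 0, 0, 0]' --grip_force 20

```text
time_s: 50.72
ee_pos: [0.4259, 0.3327, 0.0035]
orientation: [0.708, 0.706, 0.001, 0.0]
force: [-0.2, -0.6, 0.8]
opening: 0.655
```

Run:
```python
from h import *
s=st()
rel(*tr(55,73),75,3.85)
```

```text
50.73 [0.4259 0.3327 0.0035] [[0.003, 1.0, 0.001], [1.0, -0.003, 0.0], [0.0, 0.001, -1.0]] [-0.2 -0.6  0.8] 0.6548404926843102 [-0.75  0.6   0.05  1.97 -0.05  0.57 -0.67]
target [623.3  82.3  75.    3.8] -> rel [-249.8  198.2  -71.2] [ 0.001 -0.    -0.07 ]
```

Request:
apply_moves --plan '[50, 0, 0, -15, 0, 0, 0, 50, 0, 0, -45, 0, 0, 0, 50, -10, 8, -70, 0, 0, 0, 50, -35, 28, -71, 0, 0, -0.01, 50, -65, 52, -71, 0, 0, -0.02, 50, -97, 77, -71, 0, 0, -0.03, 50, -130, 103, -71, 0, 0, -0.04, 50, -162, 129, -71, 0, 0, -0.05, 50, -195, 155, -71, 0, 0, -0.06, 50, -225, 178, -71, 0, 0, -0.07, 50, -242, 192, -71, 0, 0, -0.07, 50, -250, 198, -71, 0, 0, -0.07]'

```text
time_s: 52.22
ee_pos: [0.6236, 0.0812, 0.0751]
orientation: [0.684, 0.73, 0.001, 0.001]
force: [-0.4, -0.1, -1.2]
opening: 0.653
```

Request:
apply_moves --plan '[50, 0, 0, 0, 0, 0, 0, 50, 0, 0, 0, 0, 0, 0]'

```text
time_s: 52.48
ee_pos: [0.6227, 0.0831, 0.075]
orientation: [0.683, 0.731, 0.001, -0.0]
force: [0.5, 1.0, -1.7]
opening: 0.655
```

```bash
python3 - <<'E' 2>/dev/null
from h import *
s=st();rel(*tr(55,73),9,3.85);held(55,73)
E
```

```text
52.48 [0.6227 0.0831 0.075 ] [[-0.068, 0.998, 0.001], [0.998, 0.068, 0.001], [0.001, 0.001, -1.0]] [ 0.5  1.  -1.7] 0.6551142579972927 [-0.23  0.6   0.08  1.73 -0.06  0.81 -0.06]
target [623.3  82.3   9.    3.8] -> rel [-0.9  0.5 66. ] [ 0.001 -0.001  0.   ]
side [(3, 2), (7, 27), (11, 22), (15, 8), (19, 12), (23, 9), (27, 11), (31, 10), (35, 9), (39, 9), (43, 10), (47, 9), (51, 11), (55, 8), (59, 8), (63, 10), (67, 13), (71, 8), (75, 9), (79, 7), (83, 11), (87, 9), (91, 8), (95, 9), (99, 7), (103, 8), (107, 13), (111, 6), (115, 5), (119, 9), (123, 7), (127, 3), (131, 5), (135, 2)] z lo/hi v 96.86105005734694 98.1560690238733
top [(11, 23), (15, 27), (19, 24), (23, 25), (27, 24), (31, 26), (35, 23), (39, 23), (43, 28), (47, 22), (51, 19)] z lo/hi v 97.87672602225047 nan
tcp u,v 54.58991926106903 73.67192056348962
```

Request:
apply_moves --plan '[50, 0.5, 0, 20, 0, 0, 0, 50, 0.5, 0, 40, 0, 0, 0, 50, 0.5, 0, 53, 0, 0, 0, 50, 0.5, 0, 61, 0, 0, 0, 50, 0.5, 0, 64.5, 0, 0, 0, 50, 0.5, 0, 66, 0, 0, 0, 50, 0.5, 0, 66, 0, 0, 0]'

```text
time_s: 53.45
ee_pos: [0.6232, 0.0836, 0.0095]
orientation: [0.683, 0.731, 0.001, 0.0]
force: [0.3, 0.1, -0.8]
opening: 0.652
```

```bash
python3 - <<'E' 2>/dev/null
from h import *
s=st();im,W=cloud("side");heights(W,range(16,104,8),range(0,152,8));im,W=cloud("top");heights(W,range(24,96,16),range(0,32,8))
E
```

```text
53.45 [0.6232 0.0836 0.0095] [[-0.068, 0.998, 0.002], [0.998, 0.068, 0.001], [0.001, 0.002, -1.0]] [ 0.3  0.1 -0.8] 0.6517377527814379 [-0.23  0.7   0.07  1.75 -0.07  0.7  -0.05]
v:    0    8   16   24   32   40   48   56   64   72   80   88   96  104  112  120  128  136  144
u  16   30  nan  nan  394  415  174  132  146  205  250  176  177    4  173    3    5    4    5   15
u  24   29   29   32  382  403  177  243  240  193  183  182  185  182  259  nan  nan  nan  nan    5
u  32   31   29  367  379  416  263  224  142  136   33   33   32  nan  nan  nan  nan  nan  nan  nan
u  40   29   32  371  391  409  263  171  137  151   30   34   34   33   32   31  nan  nan  nan  nan
u  48   29   28  364  394  296  239  122  134  142   30   32   32   32   31   32   33   32  nan  nan
u  56   31   31  370  382  271  240  121  133  236   30   32   33   32   33   32   33   33  nan  nan
u  64   21   28  369  383  289  252  123  135   32   33   33   33   33   32   32   33   32  nan   34
u  72   26   30  363  377  367  261  129  123   32   30   32   29   31   30   33   33  nan  nan  nan
u  80   15   28  373  370  401  242  244  119   34   31   32   30   32   32   32   33   32  nan  nan
u  88   22  nan   29  377  369   93  220  232   52   53   55  104  109   32   32   34   31   26   36
u  96   25   28  nan  361  373   89  111   83   42   17  nan  104  113  115  nan  nan  nan   24   14
v:    0    8   16   24
u  24   26    8   16   25
u  40   29   17   32  386
u  56   27    6   32  385
u  72   27   12   34  379
u  88   30    6   29   29
```

Request:
apply_moves --plan '[72, 0, 0, 0.4, 0, 0, 0, 72, 0, 0, 0.4, 0, 0, 0, 72, 0, 0, 0, 0, 0, 0, 72, 0, 0, -15, 0, 0, 0, 72, 0, 0, -45, 0, 0, 0, 0, 0, 0, -55, 0, 0, 0, 0, 0, 0, -55, 0, 0, 0, 0, 0, 0, -55, 0, 0, 0, 0, 0, 0, -55, 0, 0, 0, 0, 0, 0, -55, 0, 0, 0, 0, 0, 0, -55, 0, 0, 0]'

```text
time_s: 54.92
ee_pos: [0.623, 0.0835, 0.0642]
orientation: [0.683, 0.731, 0.001, 0.0]
force: [-0.3, -0.7, 0.0]
opening: 0.114
```

```bash
python3 - <<'E' 2>/dev/null
from h import *
s=st();im,W=cloud("side");heights(W,range(16,104,8),range(0,152,8));rel(*tr(62,73),31.4,3.85)
E
```

```text
54.92 [0.623  0.0835 0.0642] [[-0.068, 0.998, 0.001], [0.998, 0.068, 0.001], [0.001, 0.001, -1.0]] [-0.3 -0.7  0. ] 0.1142491775723364 [-0.23  0.62  0.08  1.74 -0.07  0.79 -0.06]
v:    0    8   16   24   32   40   48   56   64   72   80   88   96  104  112  120  128  136  144
u  16   27  nan  nan  453  444  230  193  247  321  303  263  227  117  228    6    4    6   23   22
u  24   29   31  224  436  465  153  296  300  284  238   22  228   26   14   13   15   23   11   21
u  32   31   30  421  432  466  298  289  191  103   55   87   31   33   33   32   32   33   32   32
u  40   30   30  421  447  394  304  225  184  100   31   31   31   31   32   31   31   33   32   33
u  48   29   31  425  451  353  285  178  185   92   32   32   33   31   31   31   31   32   32   35
u  56   28   31  426  438  341  285  181  158   31   31   31   31   31   32   33   28   31   30  nan
u  64   30   28  423  439  343  293  184  156   90   93   78   65   32   31   31   30  nan  nan  nan
u  72   25   28  414  443  388  304  174  152   91   30   30   31   31   33   31   31   32   31   32
u  80   16   30  424  429  400  298  278  112  105   33   30   31   32   31   32  nan  nan  nan  nan
u  88   26  nan   31  432  426  148  307  288  134  238  171  167  169   32   33  nan  nan  nan  nan
u  96   26  nan  nan  419  432  145  165  216  136  122    5  164  164  nan    2    7    8   14   14
target [630.3  82.8  31.4   3.8] -> rel [-1.2  7.1 32.9] [ 0.002 -0.001  0.001]
```

Request:
apply_moves --plan '[0, 0, 7, 10, 0, 0, 0, 0, 0, 7, 22, 0, 0, 0, 0, 0, 7, 28, 0, 0, 0, 0, 0, 7, 31.5, 0, 0, 0, 0, 0, 7, 32.8, 0, 0, 0, 0, 0, 7, 34, 0, 0, 0, 0, 0, 7, 34, 0, 0, 0]'

```text
time_s: 55.85
ee_pos: [0.6303, 0.084, 0.0314]
orientation: [0.683, 0.731, 0.001, 0.0]
force: [-2.6, 0.4, 4.9]
opening: 0.002
```

Request:
apply_moves --plan '[0, 0, 0, 1.5, 0, 0, 0, 0, 0, -4, 1.6, 0, 0, 0, 0, 0, -9, 1.6, 0, 0, 0, 0, 0, -14, 1.6, 0, 0, 0, 0, 0, -19, 1.6, 0, 0, 0, 0, 0, -24, 1.6, 0, 0, 0, 0, 0, -29, 1.6, 0, 0, 0, 0, 0, -34, 1.6, 0, 0, 0, 0, 0, -39, 1.6, 0, 0, 0, 0, 0, -43, 1.6, 0, 0, 0, 0, 0, -45, 1.6, 0, 0, 0, 0, 0, -45, 1.6, 0, 0, 0]'

```text
time_s: 57.35
ee_pos: [0.5878, 0.0813, 0.0313]
orientation: [0.683, 0.731, 0.003, 0.002]
force: [2.6, 0.1, 5.7]
opening: -0.001
```

```bash
python3 - <<'E' 2>/dev/null
from h import *
s=st();im,W=cloud("top");lanes(W)
E
```

```text
57.35 [0.5878 0.0813 0.0313] [[-0.068, 0.998, 0.007], [0.998, 0.068, 0.002], [0.002, 0.007, -1.0]] [2.6 0.1 5.7] -0.000771339284617933 [-0.24  0.62  0.07  1.84 -0.07  0.68 -0.06]
28 .#############################################................. [-121.   53.]
53 ################+##############+#++##+###+++#+................+ [-123.   54.]
93 ###############................................................ [-123.  -68.]
118 .#######...+................................................... [-121.  -84.]
-118 .#############################################................. [-120.   56.]
-93 +#############################################................. [-122.   55.]
-53 +#############################################................. [-121.   55.]
-28 ##############################################................. [-121.   55.]
```

Request:
apply_moves --plan '[0, 0, 0, -15, 0, 0, 0, 0, 0, 0, -60, 0, 0, 0, 0, 0, 0, -120, 0, 0, 0, 0, 40, 0, -160, 0, 0, 0, 0, 90, 0, -180, 0, 0, 0, 0, 140, -20, -180, 0, 0, 0, 0, 190, -40, -180, 0, 0, 0, 0, 240, -60, -180, 0, 0, 0, 0, 290, -80, -180, 0, 0, 0, 0, 320, -90, -180, 0, 0, 0, 0, 320, -90, -180, 0, 0, 0]'

```text
time_s: 58.78
ee_pos: [0.4719, 0.3974, 0.2114]
orientation: [0.681, 0.733, 0.003, 0.001]
force: [1.1, -0.2, -0.6]
opening: 0.007
```

```bash
python3 - <<'E' 2>/dev/null
from h import *
s=st();im,W=cloud("top");lanes(W);heights(W,[-112,-80,-50,-20,10,40,64],range(-144,145,12))
a=im[125:240,180:300].repeat(3,0).repeat(3,1)
im2,W2=cloud("side");b=cv2.resize(im2[130:250,190:350],(460,345));cv2.imwrite("pics/end.png",np.hstack([a,b])[:, :800])
print(cv2.absdiff(im,cv2.imread("pics/top0.png")).max(2)[100:280,380:520].mean())
E
```

```text
58.77 [0.4719 0.3974 0.2114] [[-0.074, 0.997, 0.005], [0.997, 0.074, 0.003], [0.003, 0.006, -1.0]] [ 1.1 -0.2 -0.6] 0.006531401010555095 [-0.73  0.42 -0.02  1.67  0.01  1.05 -0.68]
28 .#############################################................. [-121.   53.]
53 ##############################################................+ [-122.   56.]
93 ##############################################................. [-122.   56.]
118 +#############################################................. [-121.   55.]
-118 +###############.###############################............... [-121.   63.]
-93 ################..###############################.............. [-121.   65.]
-53 +###############..###############################.............. [-121.   67.]
-28 ################..###############################.............. [-122.   68.]
v: -144 -132 -120 -108  -96  -84  -72  -60  -48  -36  -24  -12    0   12   24   36   48   60   72   84   96  108  120  132  144
u-112   30   32   32   31   33   31   30   31   31   31   32   32   29    7   32   31   31   32   31   32   34   30   33   30   34
u -80   31   32   32   31   31   33   30   30   33   31   30   35   29    8   28   33   32   32   32   31   30   34   30   33   33
u -50   34   30   32   30   31   31   31   27   24   27   29    5   29   21   33   31   32   32   30   32   32   31   33   31   29
u -20    8   33   32   33   30   32   31   30   33   33   30   10   28   26   29   32   31   32   32   31   31   30   32   30   28
u  10   33   31   30   28   31   29   31   32   30   32   31    4   25   27   30   32   30   31   32   31   32   30   33   31   30
u  40   35   31   32   32   30   33   31   31   33   31   29   18   26   16   31   31   32   30   32   33   29   32   32   29   30
u  64   31   30   27   30   31   30   31   31   30   30   30   27   27    5    5    6    5    5    5    5    3    4    5    6   17
2.7140873015873015
```

View pics/end.png

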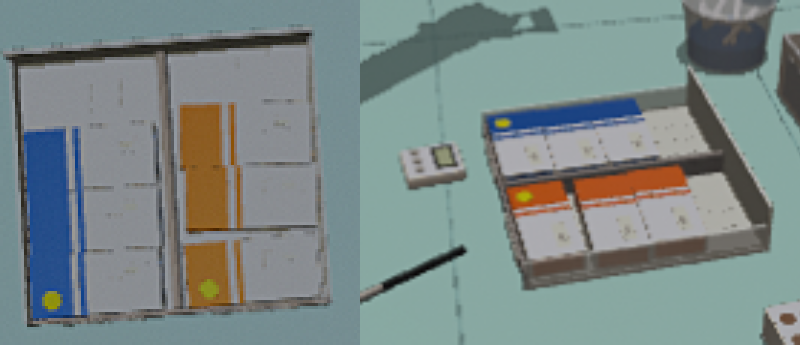

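```bash
python3 - <<'E' 2>/dev/null
from h import *
rel(*tr(43,-70),211,3.85);rel(*tr(43,-70),34,3.85)
E
```

```text
target [620.9 -61.2 211.    3.8] -> rel [-463.3  114.8    0.9] [ 0.007 -0.     0.001]
target [620.9 -61.2  34.    3.8] -> rel [-463.4  113.5  177.9] [ 0.007 -0.     0.001]
```

Request:
apply_moves --plan '[0, -50, 12, 0, 0.007, 0, 0, 0, -105, 26, 0, 0.007, 0, 0, 0, -160, 40, 0, 0.007, 0, 0, 0, -215, 53, 0, 0.007, 0, 0, 0, -270, 67, 20, 0.007, 0, 0, 0, -325, 80, 40, 0.007, 0, 0, 0, -380, 94, 60, 0.007, 0, 0, 0, -425, 105, 80, 0.007, 0, 0, 0, -455, 112, 90, 0.007, 0, 0, 0, -463, 114, 100, 0.007, 0, 0, 0, -463, 114, 130, 0.007, 0, 0, 0, -463, 114, 135, 0.007, 0, 0]'

```text
time_s: 60.38
ee_pos: [0.6187, -0.0598, 0.075]
orientation: [0.683, 0.731, -0.001, -0.002]
force: [-1.4, -0.2, -1.2]
opening: 0.007
```

```bash
python3 - <<'E' 2>/dev/null
from h import *
st();rel(*tr(43,-70),31.4,3.85);im,W=cloud("top");lanes(W)
E
```

```text
60.38 [ 0.6187 -0.0598  0.075 ] [[-0.068, 0.998, -0.005], [0.998, 0.068, 0.001], [0.002, -0.004, -1.0]] [-1.4 -0.2 -1.2] 0.007096630297269726 [-0.04  0.6   0.12  1.75 -0.1   0.81  0.2 ]
target [620.9 -61.2  31.4   3.8] -> rel [-1.5  2.3 43.6] [-0.004 -0.002  0.001]
28 ............................................................... 
53 .......................................++#####................+ [ 33. 109.]
93 .............#+###############################................+ [-67.  56.]
118 ##############################################................. [-121.   54.]
-118 +###############.###############################............... [-121.   63.]
-93 ################..####.......########.........+................ [-122.   19.]
-53 ################..#+#.......................................... [-122.  -45.]
-28 ...............................................................
```

Request:
apply_moves --plan '[0, -1.5, 2, 20, 0, 0, 0, 0, -1.5, 2, 35, 0, 0, 0, 0, -1.5, 2, 40, 0, 0, 0, 0, -1.5, 2, 42.5, 0, 0, 0, 0, -1.5, 2, 43.7, 0, 0, 0, 0, -1.5, 2, 44.8, 0, 0, 0, 0, -1.5, 2, 44.8, 0, 0, 0]'

```text
time_s: 61.3
ee_pos: [0.6217, -0.0611, 0.0314]
orientation: [0.682, 0.731, -0.0, -0.001]
force: [-1.1, 0.0, 3.2]
opening: 0.005
```

Request:
apply_moves --plan '[0, 0, 0, 1.5, 0, 0, 0, 0, 0, -3, 1.6, 0, 0, 0, 0, 0, -6, 1.6, 0, 0, 0, 0, 0, -9, 1.6, 0, 0, 0, 0, 0, -12, 1.6, 0, 0, 0, 0, 0, -15, 1.6, 0, 0, 0, 0, 0, -18, 1.6, 0, 0, 0, 0, 0, -21, 1.6, 0, 0, 0, 0, 0, -24, 1.6, 0, 0, 0, 0, 0, -26, 1.6, 0, 0, 0, 0, 0, -26, 1.6, 0, 0, 0]'

```text
time_s: 62.68
ee_pos: [0.5983, -0.0629, 0.0313]
orientation: [0.682, 0.731, 0.001, 0.001]
force: [2.6, 0.3, 6.7]
opening: 0.006
```

```bash
python3 - <<'E' 2>/dev/null
from h import *
st();im,W=cloud("top");lanes(W)
E
```

```text
62.67 [ 0.5983 -0.0629  0.0313] [[-0.069, 0.998, 0.003], [0.998, 0.069, 0.001], [0.001, 0.003, -1.0]] [2.6 0.3 6.7] 0.0055322293311828395 [-0.03  0.63  0.11  1.82 -0.11  0.7   0.22]
28 .........................................#.#++................. [40. 54.]
53 ............................##################................. [-10.  56.]
93 ....++########################################................+ [-100.   56.]
118 +#############################################................+ [-121.   55.]
-118 .#############################################................. [-121.   52.]
-93 ###############.......++++#++.................................. [-122.  -17.]
-53 ###########+++................................................. [-122.  -75.]
-28 ...............................................................
```

Request:
apply_moves --plan '[0, 0, 0, -15, 0, 0, 0, 0, 0, 0, -60, 0, 0, 0, 0, 50, 0, -80, 0, 0, 0, 0, 105, 0, -80, 0, 0, 0, 0, 160, 0, -80, 0, 0, 0, 0, 200, 0, -80, 0, 0, 0, 0, 200, 0, -80, 0, 0, 0]'

```text
time_s: 63.6
ee_pos: [0.5828, 0.142, 0.1119]
orientation: [0.68, 0.734, 0.002, -0.001]
force: [0.1, 0.6, -0.0]
opening: 0.005
```

```bash
python3 - <<'E' 2>/dev/null
from h import *
st();im,W=cloud("top");lanes(W);cv2.imwrite("pics/t9.png",im[125:240,225:300].repeat(5,0).repeat(5,1));rel(*tr(32,-35),60,3.85)
E
```

```text
63.6 [0.5828 0.142  0.1119] [[-0.076, 0.997, 0.001], [0.997, 0.076, 0.003], [0.003, 0.002, -1.0]] [ 0.1  0.6 -0. ] 0.004821908152109558 [-0.36  0.51  0.1   1.79 -0.07  0.84 -0.15]
28 .#############################################................. [-121.   54.]
53 ##############################################................. [-122.   55.]
93 ##############################################................+ [-122.   56.]
118 .#############################################................. [-120.   55.]
-118 .#############################################................. [-121.   54.]
-93 +#############################################................. [-121.   56.]
-53 +#############################################................. [-121.   56.]
-28 ##############################################................. [-122.   56.]
target [607.6 -27.   60.    3.8] -> rel [-167.    12.    51.6] [ 0.002 -0.001  0.006]
```

View pics/t9.png

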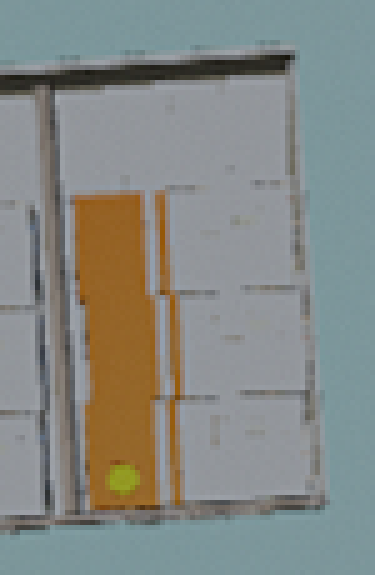

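Request:
apply_moves --plan '[0, 40, 0, -40, 0, 0, 0, 0, 90, -10, -80, 0, 0, 0, 0, 140, -20, -90, 0, 0, 0, 0, 190, -30, -90, 0, 0, 0, 0, 230, -40, -90, 0, 0, 0, 0, 230, -40, -90, 0, 0, 0, 0, 230, -40, -90, 0, 0, 0]'

```text
time_s: 64.53
ee_pos: [0.5275, 0.3625, 0.2018]
orientation: [0.682, 0.732, 0.0, 0.001]
force: [0.4, -1.0, -0.5]
opening: 0.005
```

```bash
python3 - <<'E' 2>/dev/null
from h import *
st();im,W=cloud("top");lanes(W);heights(W,[-112,-80,-50,-20,10,40],range(-144,145,16))
D=cv2.absdiff(im,cv2.imread("pics/top0.png")).max(2);print("timer",D[240:270,198:225].mean(),"rack",D[118:152,320:386].mean(),"gloves",D[185:265,400:500].mean())
bot.sign_off()
E
```

```text
64.53 [0.5275 0.3625 0.2018] [[-0.07, 0.998, 0.002], [0.998, 0.07, -0.001], [-0.001, 0.002, -1.0]] [ 0.4 -1.  -0.5] 0.004803356418882185 [-0.69  0.47  0.06  1.62 -0.03  1.05 -0.55]
28 .#############################################................. [-121.   53.]
53 ##############################################................+ [-121.   56.]
93 ##############################################................+ [-122.   56.]
118 .#############################################................. [-120.   55.]
-118 .#############################################................. [-121.   53.]
-93 ##############################################................. [-121.   56.]
-53 +#############################################................. [-121.   56.]
-28 ##############################################................. [-122.   56.]
v: -144 -128 -112  -96  -80  -64  -48  -32  -16    0   16   32   48   64   80   96  112  128  144
u-112   32   32   32   33   32   33   31   32   29   29   27   30   31   34   31   33   32   31   32
u -80   35   32   29   29   33   31   30   30   32   26   28   31   33   32   30   29   31   31   32
u -50   31   30   30   34   32   32   34   32   31   31   29   30   29   33   31   33   29   33   34
u -20   29   31   32   34   30   30   34   31   17   30   31   32   31   28   32   31   31   32   32
u  10   32   33   29   30   30   30   31   30   32   31   33   31   33   32   29   31   31   31   31
u  40   30   31   32   30   30   33   31   31   28   31   31   32   31   29   32   31   32   29   28
timer 3.3777777777777778 rack 3.374777183600713 gloves 3.4415
the job is handed in; nothing more can be done
```

The tray is restocked and handed in at 64.5 s. Both older boxes were drawn to the front lip by pressing on their tops. The two new orange and two new blue boxes were then laid behind the older box of their own colour and closed up.

**Last check:** Every box top reads about 31 mm, so all lie flat. Both rows run unbroken from the lip to about 55 mm behind the tray's centre, which matches three boxes in contact. The timer, tube rack and orange glove box look the same as at the start.

**What went wrong and was mended:**
- **First orange box:** one end came down on the side wall. My first press on it then read about 95 N on the wrist, below the 120 N limit. I nudged the box into its lane from outside, and it dropped flat.
- **Orange row:** the two new boxes were found about 10 mm behind the older one late in the run. I drew them forward again, and they read closed in the last two looks.

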